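# Fetch the tealight from behind the craft supplies

### The arm

A 6-joint arm with a two-finger parallel gripper is mounted at the origin on the work surface. World frame = base frame: x ahead of the robot, y to its left, z up, the work surface at z = 0. Lengths are in m, angles in rad, forces in N, time in s.
With the tool pointing down it reaches from about 0.375 to 0.9 m from the base axis. Payload 3.1 kg.
Tool frame: the origin (TCP) lies midway between the tips of the shut fingers; the grasp point (between the pads) lies 19 mm behind it; z points along the fingers, x is the direction in which the jaws open and shut, and the axes are right-handed (so a half turn about z gives the same grasp; the last joint's range is limited). The gripper opens to 87 mm and grips with 3 to 60 N. Pads are 19 mm wide; open, the fingers measure 117 mm over their backs; the gripper's body (75 mm by 190 mm) begins 51 mm behind the grasp point.
Start: joints at [-1.302, 0.527, 1.433, -0, 1.181, -0.178], TCP at [0.271, -0.563, 0.223] pointing down, gripper open.
Joint ranges: [-3.08, 3.08], [-0.75, 2.2], [0.22, 2.44], [-1.43, 4.57], [0, 2.65], [-2.85, 2.85]. Speed limits (rad/s): [2.79, 2.79, 3.14, 3.14, 3.14, 3.14].

### API

Orientations are given as a unit quaternion [x, y, z, w].
In Python, from rig import * gives the robot as it stands.
- The arm moves only by the tool drive_tool, never from a script. Its argument "plan" is a list of rows, each an object with "offset": the shift along the tool's x, y, z in cm, a list of three; "delta_rot": the turn, a rotation vector about the tool's x, y, z in degrees, a list of three; "jaw": the finger opening in cm, from 0 to 8.7. In form: [{"offset": [dx, dy, dz], "delta_rot": [wx, wy, wz], "jaw": jaw}, ...]. A call has exactly 8 rows; each row is the pose to reach, as a shift and turn from the pose commanded when the call began, along the tool's axes at that moment; what a row does not reach only later rows make up. A row lasts 1/12 s, in which the tool goes at most 41.7 mm and 7.16 degrees, less where a joint would pass 70% of its speed; a pose out of reach is approached as far as the arm can. A call with a gripper value outside its range is refused whole. The fingers move at their own pace and stop on an object; "squeeze" is the grip in N (left out, the last holds). Time passes only in rows, so rows that repeat a pose let the fingers close, or fill a call up. It gives the time, the measured TCP pose, the force and the opening at its end, in the units of the state.
- get_obs(): the state, without advancing time (a new reading comes with each control period).
- camera(name): name is "scene" or "top"; returns the picture (480x640x3 uint8, red, green, blue); there is no depth.
- calibration(name): a dict with "K" (3x3 intrinsics, pixels), "distortion" ([k1, k2, p1, p2, k3] as OpenCV has them; the pictures are not rectified), "pose" (4x4, takes a point from camera to world coordinates). Camera axes: x right, y down, z forward; pixel columns grow to the right and rows downward; lengths in m; the calibration is good to about 2 mm. A picture is of the moment at which its call begins. calibration takes no time and is no camera call.
- hand_in(): hands the job in, once; it reports no verdict.
The state is a dict: "time": time; "q": joint angles; "joint_velocities": joint speeds; "joint_torque": joint torques, N m; "position": TCP position; "tool_rot": TCP orientation; "ft_force": force on the tool from outside, world axes, zero at the start; "moment": the same for the moment, N m; "grip_width": finger opening in m.
Only numpy, scipy, OpenCV 4.12 (cv2) and the standard library are available. Lean on these libraries where they do the work, as an engineer would, in place of code of your own. Each camera call takes 0.05 s, during which the arm holds its last target.

### The job

On the wooden supply stand a glue bottle, a square tin and a wide jar crowd in a tealight candle. Stand all three of them on the cork board first, so that the way is free; next take the tealight and set it upright in the empty terracotta dish of the sun-shaped paper holder; then put the bottle, the tin and the jar back on the stand, each seated upright in the recess made for it. Tip nothing over and do not shift the finished flower holder that already has its candle.

Things in the scene. Friction and masses are not known exactly. Their poses are not given: they have to be found in the camera images.
- glue_bottle: loose white plastic glue bottle: straight round body 40 mm in diameter up to 96 mm, then a narrow grey nozzle cap (25 mm wide) up to 122 mm in all; about 140 g. Origin: centre of its underside, z up. It starts in bottle_home's recess; any yaw is right.
- pin_tin: loose plain aluminium tin, square, 42 x 42 mm, 104 mm tall, straight sides; about 220 g. Origin: centre of its underside, x and y along its sides, z up. It starts in tin_home's recess.
- coil_jar: loose wide round glass jar full of paper coils, with a flat steel lid: 60 mm in diameter from bottom to top, 96 mm tall; about 250 g. Origin: centre of its underside, z up. It starts in jar_home's recess; any yaw is right.
- tealight: loose tealight in a thin aluminium cup: 39 mm in diameter, 24 mm tall (plus 4 mm wick), 22 g. Origin: centre of its underside, z up. It starts on a cork pad of the stand, 18 mm above the table, one supply about 80 mm in front of it, one about 98 mm to either side, and 70 to 85 mm behind it the stand's rack of paper strips, 105 mm tall: too tight for a gripper's body to come down between them.
- bottle_home: place of the glue bottle: wooden insert block, 88 x 88 x 12 mm, fixed on the stand (underside 6 mm above the table), with a round recess 56 mm wide, 6 mm deep in its middle. Origin: centre of its underside; recess floor 6 mm above it. x points from the robot to the strip rack, y left, z up. The inserts change places between starts. Low things (under 30 mm high) lie on the stand's front corners.
- tin_home: place of the square tin: insert block as bottle_home, but with a square recess 58 x 58 mm, its sides along the block's x and y; 6 mm deep, its floor 6 mm above the origin. The tin must go in with its sides about along these axes.
- jar_home: place of the wide jar: insert block as bottle_home, but with a round recess 76 mm in diameter, 6 mm deep, its floor 6 mm above the origin.
- cork_board: side area: bare cork board, 300 mm along its x, 160 mm along its y, 10 mm thick, fixed flat on the table left or right of the stand. Origin: centre of its underside, z up. The supplies stand on it, wholly on the cork, while the tealight is fetched; three fit in a row along x, 90 mm apart.
- sun_holder: loose sun-shaped holder, pointed gold and cream paper petals (120 mm across, 5 mm high) around an empty round terracotta dish: rim 72 mm wide and 10 mm high, inside 58 mm wide at the floor, floor 3 mm above the underside; 90 g. It lies on a black board 4 mm thick, across the stand from the cork board. Origin: centre of the dish's underside, z up. The tealight stands on the dish's floor.
- flower_holder: loose finished flower-shaped holder with round pink petals, 115 mm across, whose like dish already has its tealight (top 27 mm above the underside); it lies on the same black board, 120 to 160 mm from the sun holder, centre to centre. Leave it alone. Origin: centre of its underside, z up.
There are look-alikes about, which are no part of the job. What is shaped like the pin_tin but blue or purple is not meant.

How it is judged:
On the way, in this order (a step that is already met when the one before it is completed fails the run):
1. bottle, tin and jar all stand upright on the cork board, the tealight not yet moved from its pad (x of glue_bottle in the frame of cork_board between -0.145 and 0.145 m and y of glue_bottle in the frame of cork_board between -0.075 and 0.075 m and z of glue_bottle in the frame of cork_board between 0.005 and 0.014 m and angle between each of glue_bottle, pin_tin, coil_jar's own z axis and vertical below 0.08 rad and linear speed of each of glue_bottle, pin_tin, coil_jar below 0.02 m/s and angular speed of each of glue_bottle, pin_tin, coil_jar below 0.3 rad/s and x of pin_tin in the frame of cork_board between -0.145 and 0.145 m and y of pin_tin in the frame of cork_board between -0.075 and 0.075 m and z of pin_tin in the frame of cork_board between 0.005 and 0.014 m and x of coil_jar in the frame of cork_board between -0.145 and 0.145 m and y of coil_jar in the frame of cork_board between -0.075 and 0.075 m and z of coil_jar in the frame of cork_board between 0.005 and 0.014 m and distance of tealight from where it was at the start of the episode below 0.03 m), for 0.2 s.
2. the tealight stands upright in the sun holder's dish, the three supplies still standing on the cork board (horizontal distance between tealight and sun_holder below 0.013 m and z of tealight in the frame of sun_holder between 0 and 0.0065 m and angle between each of tealight, sun_holder's own z axis and vertical below 0.1 rad and linear speed of each of tealight, glue_bottle, pin_tin, coil_jar below 0.02 m/s and angular speed of each of tealight, glue_bottle, pin_tin, coil_jar below 0.3 rad/s and x of glue_bottle in the frame of cork_board between -0.145 and 0.145 m and y of glue_bottle in the frame of cork_board between -0.075 and 0.075 m and z of glue_bottle in the frame of cork_board between 0.005 and 0.014 m and angle between each of glue_bottle, pin_tin, coil_jar's own z axis and vertical below 0.08 rad and x of pin_tin in the frame of cork_board between -0.145 and 0.145 m and y of pin_tin in the frame of cork_board between -0.075 and 0.075 m and z of pin_tin in the frame of cork_board between 0.005 and 0.014 m and x of coil_jar in the frame of cork_board between -0.145 and 0.145 m and y of coil_jar in the frame of cork_board between -0.075 and 0.075 m and z of coil_jar in the frame of cork_board between 0.005 and 0.014 m), for 0.2 s.
At the end, for the whole second after the job is handed in: The tealight stands upright on the sun dish's floor, within 13 mm of its centre; bottle, tin and jar each stand upright (0.06 rad) on the floor of their own recess, within 13 mm of its centre; all at rest; the flower holder is within 20 mm of its start (horizontal distance between tealight and sun_holder below 0.013 m and z of tealight in the frame of sun_holder between 0 and 0.0065 m and angle between each of tealight, sun_holder's own z axis and vertical below 0.1 rad and linear speed of each of tealight, glue_bottle, pin_tin, coil_jar below 0.02 m/s and angular speed of each of tealight, glue_bottle, pin_tin, coil_jar below 0.3 rad/s and horizontal distance between glue_bottle and bottle_home below 0.013 m and z of glue_bottle in the frame of bottle_home between 0.003 and 0.0095 m and angle between each of glue_bottle, pin_tin, coil_jar's own z axis and vertical below 0.06 rad and horizontal distance between pin_tin and tin_home below 0.013 m and z of pin_tin in the frame of tin_home between 0.003 and 0.0095 m and horizontal distance between coil_jar and jar_home below 0.013 m and z of coil_jar in the frame of jar_home between 0.003 and 0.0095 m and distance of flower_holder from where it was at the start of the episode below 0.02 m); the robot touches nothing.
It fails at once if the bottle, the tin, the jar or the tealight is tipped over (more than 0.6 rad) (angle between any of glue_bottle, pin_tin, coil_jar, tealight's own z axis and vertical above 0.6 rad).
It fails at once if the finished flower holder is shifted by more than 20 mm (distance of flower_holder from where it was at the start of the episode above 0.02 m).
It also fails if it takes over 138 s, if anything falls off the work surface, if the arm or the gripper's body presses on something with over 40 N, if the wrist force passes 120 N, or if a joint passes its speed limit or range.

## Working session

There is one attempt and no reset: what is moved stays moved. The work goes in short steps, Python scripts to look and compute and a tool call to move; the robot and the scene stay as the last step left them, time stands still between calls to the robot, and variables do not carry over. Pictures are saved under pics/ and viewed, and the job is handed in when it is done.

Besides the shell and the picture viewer there is one more tool, called by a JSON object that holds its "method" and its "body". drive_tool: Moves the arm, as the interface text tells. Its arguments: {"type":"object","properties":{"plan":{"type":"array","items":{"type":"object","properties":{"offset":{"type":"array","items":{"type":"number"}},"delta_rot":{"type":"array","items":{"type":"number"}},"jaw":{"type":"number"}}}},"squeeze":{"type":"number"}},"required":["plan"]}

```bash
ls; mkdir -p pics
python3 - <<'E'
from rig import *
import cv2
o=get_obs();print(o)
for n in("scene","top"):
    c=calibration(n);print(n,c)
    cv2.imwrite(f"pics/{n}0.png",camera(n)[:,:,::-1])
E
```

```text
pics
{'time': 0.0, 'q': array([-1.30149430e+00,  5.28452995e-01,  1.43386707e+00,  9.95625168e-06,
        1.18140148e+00, -1.78544368e-01]), 'joint_velocities': array([-0.00090226,  0.00108685,  0.00015805, -0.00045829,  0.0020837 ,
        0.00081473]), 'joint_torque': array([ 2.09581672e-04, -4.40043962e+01, -1.76595336e+01,  6.32259599e-02,
        5.82860189e-02, -1.76522444e-04]), 'position': array([ 0.27045172, -0.56266147,  0.22159093]), 'tool_rot': array([ 8.46469220e-01, -5.32436594e-01, -7.82943796e-04, -7.21159425e-04]), 'ft_force': array([ 0.08038459, -0.1916659 ,  0.10964236]), 'moment': array([-0.00823045,  0.06938762, -0.02528078]), 'grip_width': 0.08676240507885546}
scene {'K': array([[591.74412153,   0.        , 317.2555942 ],
       [  0.        , 591.74412153, 236.55288312],
       [  0.        ,   0.        ,   1.        ]]), 'distortion': array([-0.08333538,  0.        ,  0.        ,  0.        ,  0.        ]), 'pose': array([[ 0.50492829,  0.748931  , -0.42912676,  1.1096873 ],
       [ 0.86305102, -0.43010384,  0.26486528, -0.26408481],
       [ 0.01379675, -0.50409627, -0.86353726,  1.19580871],
       [ 0.        ,  0.        ,  0.        ,  1.        ]])}
top {'K': array([[621.58259732,   0.        , 312.97891046],
       [  0.        , 621.58259732, 243.68184314],
       [  0.        ,   0.        ,   1.        ]]), 'distortion': array([-0.20855076,  0.        ,  0.        ,  0.        ,  0.        ]), 'pose': array([[ 0.00667861, -0.98106649,  0.19355605,  0.23938231],
       [-0.99990137, -0.00416033,  0.01341417,  0.06652027],
       [-0.01235494, -0.19362654, -0.98099751,  1.5431979 ],
       [ 0.        ,  0.        ,  0.        ,  1.        ]])}
```

View pics/scene0.png

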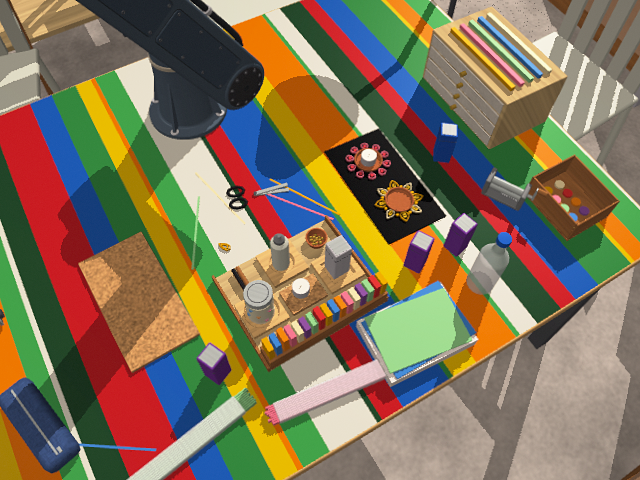

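View pics/top0.png

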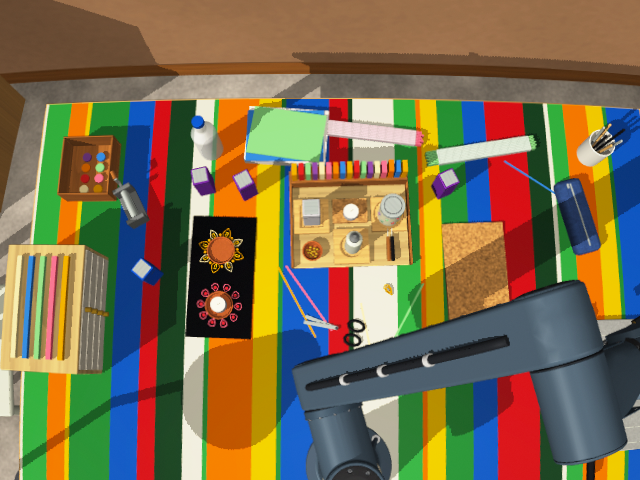

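The top view shows the stand at about (350,220), with the tin (311,210), tealight (351,211), jar (391,208) and bottle (353,241). The cork board is at right (478,270), the sun holder at (221,249) and the flower at (217,303). Look-alikes:
- Purple boxes at (203,181), (244,184) and (446,183).
- A blue box at (146,271).
- A big clear bottle with a blue cap at (205,137).
- A silver can at (130,200).
- The flower's tealight at (217,303).

Next I'll take close crops.

Run:
```python
import cv2
a=cv2.imread("pics/top0.png");b=cv2.imread("pics/scene0.png")
cv2.imwrite("pics/c1.png",cv2.resize(a[155:275,280:420],None,fx=5,fy=5,interpolation=cv2.INTER_CUBIC))
cv2.imwrite("pics/c2.png",cv2.resize(b[220:370,205:395],None,fx=4,fy=4,interpolation=cv2.INTER_CUBIC))
cv2.imwrite("pics/c3.png",cv2.resize(a[215:345,180:260],None,fx=4.5,fy=4.5,interpolation=cv2.INTER_CUBIC))
cv2.imwrite("pics/c4.png",cv2.resize(b[225:380,70:210],None,fx=3.8,fy=3.8,interpolation=cv2.INTER_CUBIC))
```

```text
(no output)
```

View pics/c1.png

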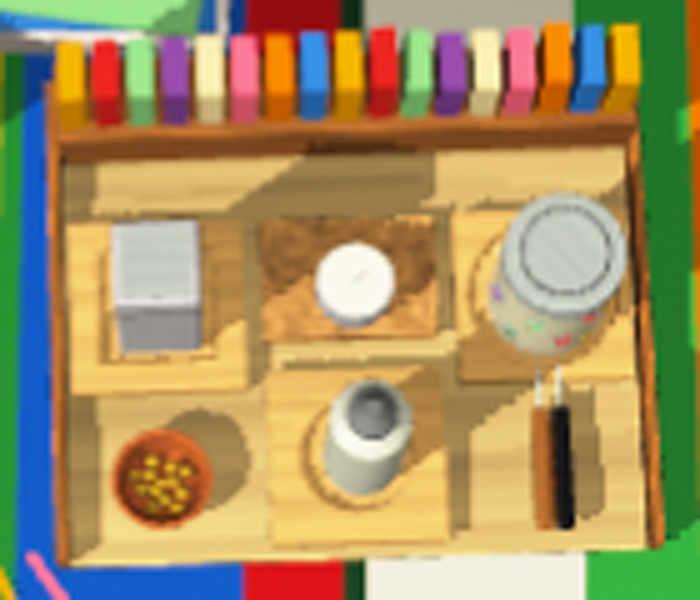

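View pics/c2.png

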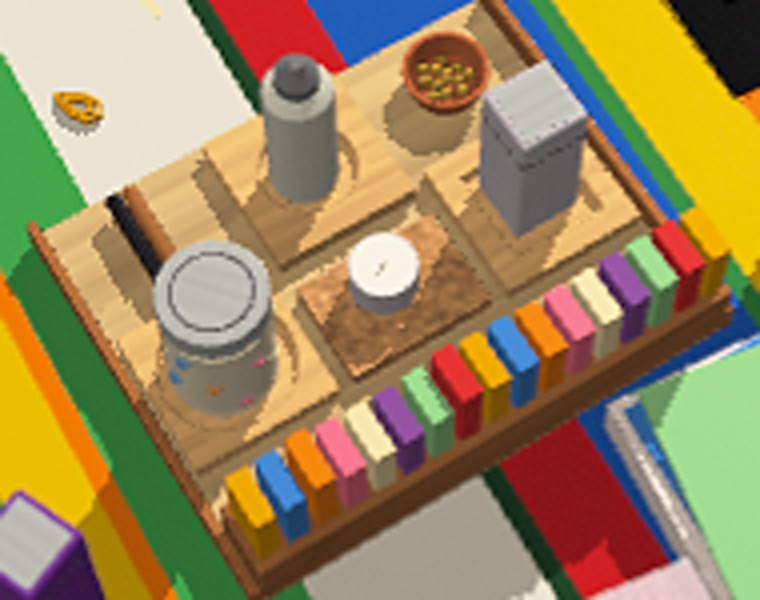

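View pics/c3.png

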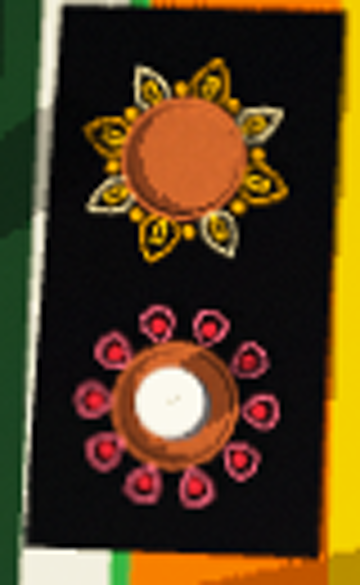

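View pics/c4.png

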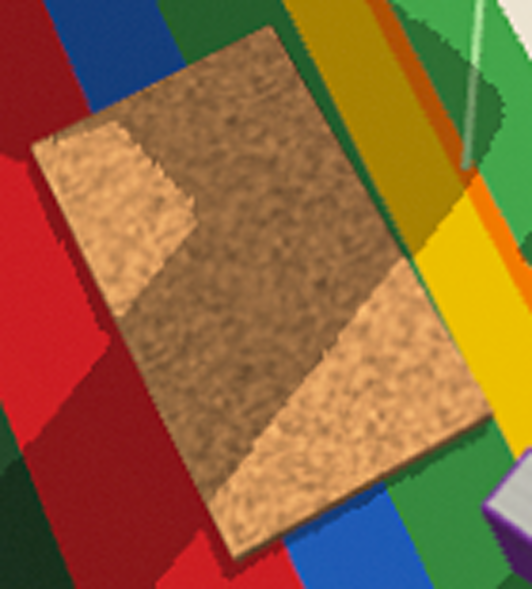

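```bash
cat > h.py <<'E'
import numpy as np, cv2
from rig import *
_c={n:calibration(n) for n in("scene","top")}
def px2w(n,p,z):
    c=_c[n]
    u=cv2.undistortPoints(np.array([[p]],float),c["K"],c["distortion"])[0,0]
    T=c["pose"];d=T[:3,:3]@np.array([u[0],u[1],1.]);o=T[:3,3]
    return o+d*(z-o[2])/d[2]
def w2px(n,P):
    c=_c[n];T=np.linalg.inv(c["pose"])
    return cv2.projectPoints(np.atleast_2d(np.array(P,float)),cv2.Rodrigues(T[:3,:3])[0],T[:3,3],c["K"],c["distortion"])[0][:,0]
def crop(p,s,off): return ((p[0]+.5)/s-.5+off[0],(p[1]+.5)/s-.5+off[1])
E
python3 - <<'E'
from h import *
t1=lambda p,z: px2w("top",crop(p,5,(280,155)),z)
s2=lambda p,z: px2w("scene",crop(p,4,(205,220)),z)
t3=lambda p,z: px2w("top",crop(p,4.5,(180,215)),z)
s4=lambda p,z: px2w("scene",crop(p,3.8,(70,225)),z)
f=lambda k,*ps: print(k,*[np.round(p[:2],4) for p in ps])
f("tealight",t1((355,280),.042),s2((383,265),.042))
f("bottle",t1((376,403),.134),s2((297,67),.134))
f("jar",t1((567,252),.108),s2((211,292),.108))
f("tin t",*[t1(p,.116) for p in((113,222),(198,220),(200,300),(116,302))])
f("tin s",*[s2(p,.116) for p in((482,106),(545,64),(587,113),(525,154))])
f("tinblk",*[t1(p,.018) for p in((68,225),(247,222),(248,390),(72,393))])
f("botblk",*[t1(p,.018) for p in((268,370),(447,368),(450,540),(270,545))])
f("jarblk",*[t1(p,.018) for p in((455,207),(636,205),(640,380),(460,382))])
f("tinblk s",*[s2(p,.018) for p in((512,292),(643,222))])
f("botblk s",*[s2(p,.018) for p in((286,268),(205,151),(418,196))])
f("jarblk s",*[s2(p,.018) for p in((200,470),(340,395))])
f("sun",t3((186,158),.014)); f("flower",t3((175,402),.014),t3((170,402),.031))
f("board",*[s4(p,.01) for p in((32,147),(270,28),(492,413),(235,558))])
E
```

```text
tealight [ 0.6199 -0.0061] [ 0.6244 -0.0038]
bottle [ 0.5379 -0.011 ] [ 0.542  -0.0073]
jar [ 0.6176 -0.1044] [ 0.622  -0.1013]
tin t [0.6291 0.1124] [0.6303 0.072 ] [0.5911 0.0709] [0.59   0.1106]
tin s [0.6013 0.0697] [0.596  0.1116] [0.6323 0.1152] [0.6369 0.0744]
tinblk [0.6543 0.1384] [0.6561 0.0475] [0.5688 0.0469] [0.5669 0.1352]
botblk [0.5792 0.0368] [ 0.5806 -0.0533] [ 0.4929 -0.0538] [0.4901 0.0358]
jarblk [ 0.6646 -0.0584] [ 0.6663 -0.1511] [ 0.5749 -0.1508] [ 0.5734 -0.0597]
tinblk s [0.6637 0.0546] [0.6635 0.1399]
botblk s [ 0.5893 -0.0455] [ 0.5024 -0.0505] [0.587  0.0395]
jarblk s [ 0.67   -0.1404] [ 0.6696 -0.0561]
sun [0.5246 0.3192]
flower [0.3876 0.3209] [0.386  0.3209]
board [ 0.3099 -0.4086] [ 0.3042 -0.2521] [ 0.6008 -0.238 ] [ 0.6077 -0.3954]
```

```bash
cat >> h.py <<'E'
from scipy.spatial.transform import Rotation as R
def st(target=None,yaw=None):
    o=get_obs();r=R.from_quat(o["tool_rot"]);M=r.as_matrix();p=np.array(o["position"])
    ya=np.degrees(np.arctan2(M[1,0],M[0,0]))
    print("t %.2f"%o["time"],"pos",p.round(4),"yaw %.2f"%ya,"tilt",np.degrees(M[:2,2]).round(2),"F",np.round(o["ft_force"],1),"w %.4f"%o["grip_width"],"q",np.round(o["q"],2))
    if target is not None: print("offset cm",(M.T@(np.array(target)-p)*100).round(2), "dyaw(tool z)", None if yaw is None else round(ya-yaw,2))
E
python3 - <<'E'
from h import *
st((.540,-.009,.25),-88.3)
E
```

```text
t 0.10 pos [ 0.2705 -0.5627  0.2217] yaw -64.34 tilt [-0.03  0.11] F [ 0.3 -0.   0.8] w 0.0876 q [-1.3   0.53  1.43 -0.    1.18 -0.18]
offset cm [-38.24 -48.27  -2.74] dyaw(tool z) 23.96
```

{"method": "drive_tool", "body": {"plan": [{"offset": [-1, -1.3, -0.7], "delta_rot": [0, 0, 3], "jaw": 8.7}, {"offset": [-3, -3.8, -1.5], "delta_rot": [0, 0, 7], "jaw": 8.7}, {"offset": [-5.5, -7, -2.2], "delta_rot": [0, 0, 12], "jaw": 8.7}, {"offset": [-8, -10.2, -2.7], "delta_rot": [0, 0, 17], "jaw": 8.7}, {"offset": [-10.5, -13.4, -2.7], "delta_rot": [0, 0, 21], "jaw": 8.7}, {"offset": [-13, -16.5, -2.7], "delta_rot": [0, 0, 24], "jaw": 8.7}, {"offset": [-15.5, -19.6, -2.7], "delta_rot": [0, 0, 24], "jaw": 8.7}, {"offset": [-18, -22.7, -2.7], "delta_rot": [0, 0, 24], "jaw": 8.7}]}}

```text
time: 0.77
position: [0.3975, -0.3008, 0.2493]
tool_rot: [0.717, -0.697, -0.0, -0.0]
ft_force: [1.3, -0.7, -0.9]
grip_width: 0.087
```

Run:
```python
from h import *
st((.540,-.009,.25),-88.3)
```

```text
t 0.77 pos [ 0.3975 -0.3008  0.2493] yaw -88.38 tilt [-0.02  0.03] F [ 1.3 -0.7 -0.9] w 0.0870 q [-0.87  0.32  1.71  0.    1.11  0.67]
offset cm [-28.77 -15.06  -0.05] dyaw(tool z) -0.08
```

{"method": "drive_tool", "body": {"plan": [{"offset": [-3.8, -2, 0], "delta_rot": [0, 0, 0], "jaw": 8.7}, {"offset": [-7.6, -4, 0], "delta_rot": [0, 0, 0], "jaw": 8.7}, {"offset": [-11.4, -6, 0], "delta_rot": [0, 0, 0], "jaw": 8.7}, {"offset": [-15.2, -8, 0], "delta_rot": [0, 0, 0], "jaw": 8.7}, {"offset": [-19, -10, 0], "delta_rot": [0, 0, 0], "jaw": 8.7}, {"offset": [-22.8, -12, 0], "delta_rot": [0, 0, 0], "jaw": 8.7}, {"offset": [-26.5, -14, 0], "delta_rot": [0, 0, 0], "jaw": 8.7}, {"offset": [-28.9, -15.1, 0], "delta_rot": [0, 0, 0], "jaw": 8.7}]}}

```text
time: 1.43
position: [0.5407, -0.0068, 0.2493]
tool_rot: [0.718, -0.696, -0.0, -0.0]
ft_force: [0.0, -0.1, -0.0]
grip_width: 0.0872
```

Run:
```python
from h import *
st((.540,-.009,.071),-88.3)
for n in("scene","top"): cv2.imwrite(f"pics/{n}1.png",camera(n)[:,:,::-1])
st((.540,-.009,.071),-88.3)
a=cv2.imread("pics/top1.png");b=cv2.imread("pics/scene1.png")
print(w2px("top",[.54,-.009,.25]),w2px("scene",[.54,-.009,.25]))
cv2.imwrite("pics/d1.png",cv2.resize(np.hstack([a[155:295,270:430],b[190:330,205:365]]),None,fx=2.5,fy=2.5,interpolation=cv2.INTER_CUBIC))
```

```text
t 1.43 pos [ 0.5407 -0.0068  0.2493] yaw -88.28 tilt [0.   0.03] F [ 0.  -0.1 -0. ] w 0.0872 q [-0.22  0.38  1.61  0.    1.15  1.32]
offset cm [ 0.23  0.07 17.83] dyaw(tool z) 0.02
t 1.53 pos [ 0.5411 -0.0049  0.2492] yaw -87.98 tilt [0.04 0.1 ] F [-0.2 -0.7  0.4] w 0.0868 q [-0.22  0.38  1.61  0.    1.15  1.32]
offset cm [ 0.44  0.14 17.82] dyaw(tool z) 0.32
[[356.75854102 222.97885256]] [[275.05649833 205.33370169]]
```

View pics/d1.png

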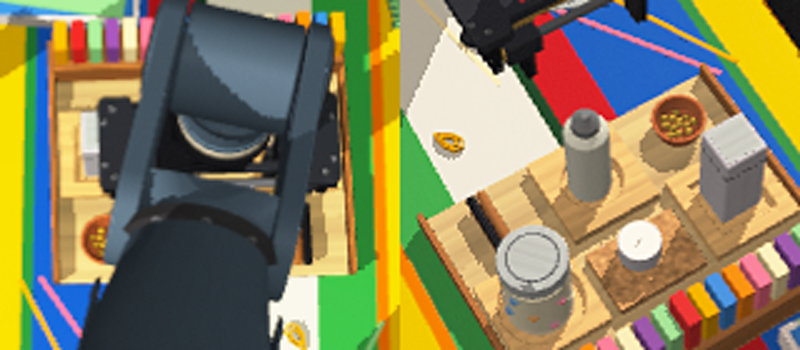

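View pics/top1.png

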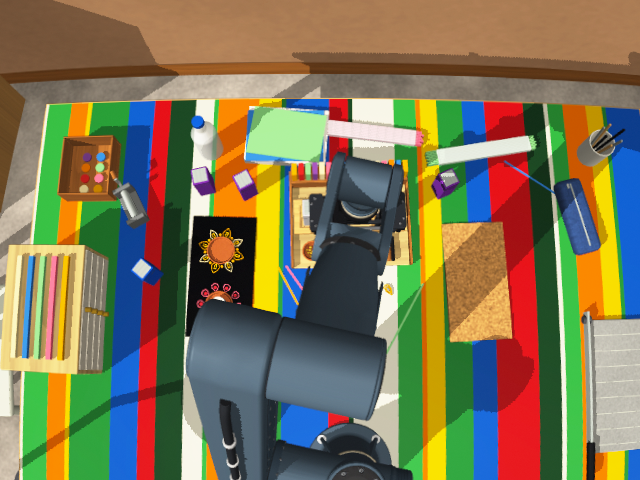

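The gripper hovers over the bottle. The top view now shows the whole cork board, with corners near (442,223), (503,222), (513,338) and (450,342).

Run:
```python
from h import *
a=cv2.imread("pics/top1.png");b=cv2.imread("pics/scene1.png")
cv2.imwrite("pics/d2.png",np.hstack([cv2.resize(a[210:350,430:530],None,fx=4,fy=4,interpolation=cv2.INTER_CUBIC),cv2.resize(b[190:280,240:330],(400,560),interpolation=cv2.INTER_CUBIC)]))
for y in(-.0485,.0385):
  for p in ((.541,y,.25),(.531,y,.25),(.551,y,.25)): print(p,w2px("scene",p))
```

```text
(0.541, -0.0485, 0.25) [[256.89855916 214.42019014]]
(0.531, -0.0485, 0.25) [[254.47667142 210.56246328]]
(0.551, -0.0485, 0.25) [[259.34026334 218.30873629]]
(0.541, 0.0385, 0.25) [[297.01268921 195.45886028]]
(0.531, 0.0385, 0.25) [[294.48315505 191.74954956]]
(0.551, 0.0385, 0.25) [[299.56201817 199.19730946]]
```

View pics/d2.png

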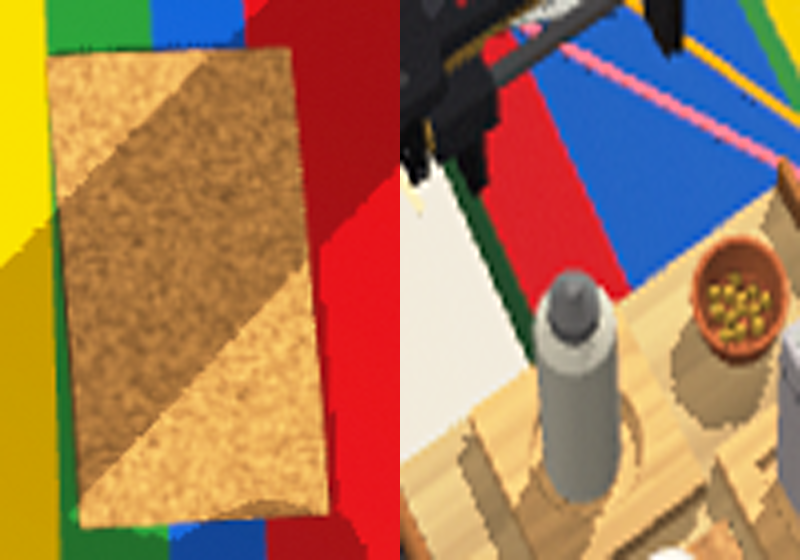

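Run:
```python
from h import *
P=[px2w("top",crop(p,4,(430,210)),.01)[:2] for p in((48,56),(292,46),(328,515),(82,527))]
print(np.round(P,4),np.mean(P,0))
```

```text
[[ 0.5954 -0.2399]
 [ 0.6032 -0.4006]
 [ 0.3029 -0.4104]
 [ 0.2974 -0.2529]] [ 0.44969927 -0.3259856 ]
```

{"method": "drive_tool", "body": {"plan": [{"offset": [0.4, 0.1, 2], "delta_rot": [0, 0, 0], "jaw": 8.7}, {"offset": [0.4, 0.1, 5], "delta_rot": [0, 0, 0], "jaw": 8.7}, {"offset": [0.4, 0.1, 8.5], "delta_rot": [0, 0, 0], "jaw": 8.7}, {"offset": [0.4, 0.1, 12], "delta_rot": [0, 0, 0], "jaw": 8.7}, {"offset": [0.4, 0.1, 15], "delta_rot": [0, 0, 0], "jaw": 8.7}, {"offset": [0.4, 0.1, 17], "delta_rot": [0, 0, 0], "jaw": 8.7}, {"offset": [0.4, 0.1, 17.8], "delta_rot": [0, 0, 0], "jaw": 8.7}, {"offset": [0.4, 0.1, 17.8], "delta_rot": [0, 0, 0], "jaw": 8.7}]}}

```text
time: 2.2
position: [0.5372, -0.014, 0.0696]
tool_rot: [0.717, -0.697, -0.002, 0.001]
ft_force: [0.2, -0.2, 1.0]
grip_width: 0.0869
```

Run:
```python
from h import *
b=camera("scene")[:,:,::-1]
st((.540,-.0085,.071),-88.3)
cv2.imwrite("pics/e1.png",cv2.resize(b[170:330,200:360],None,fx=3.5,fy=3.5,interpolation=cv2.INTER_CUBIC))
```

```text
t 2.25 pos [ 0.5385 -0.0141  0.071 ] yaw -88.38 tilt [-0.11  0.01] F [ 0.4 -0.5  1. ] w 0.0871 q [-0.23  0.64  1.77 -0.    0.73  1.31]
offset cm [-0.56 -0.17  0.  ] dyaw(tool z) -0.08
```

View pics/e1.png

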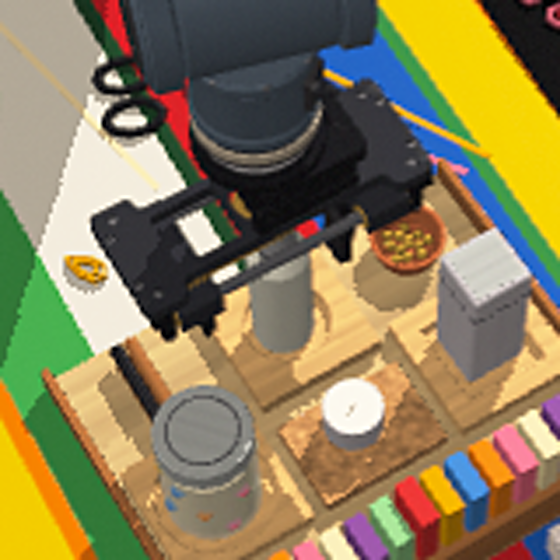

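{"method": "drive_tool", "body": {"plan": [{"offset": [-0.45, -0.1, 0], "delta_rot": [0, 0, 0], "jaw": 8.7}, {"offset": [-0.45, -0.1, 0], "delta_rot": [0, 0, 0], "jaw": 6}, {"offset": [-0.45, -0.1, 0], "delta_rot": [0, 0, 0], "jaw": 5}, {"offset": [-0.45, -0.1, 0], "delta_rot": [0, 0, 0], "jaw": 3.5}, {"offset": [-0.45, -0.1, 0], "delta_rot": [0, 0, 0], "jaw": 3.5}, {"offset": [-0.45, -0.1, 0], "delta_rot": [0, 0, 0], "jaw": 3.5}, {"offset": [-0.45, -0.1, 0], "delta_rot": [0, 0, 0], "jaw": 3.5}, {"offset": [-0.45, -0.1, 0], "delta_rot": [0, 0, 0], "jaw": 3.5}], "squeeze": 20}}

```text
time: 2.92
position: [0.5399, -0.0091, 0.0717]
tool_rot: [0.717, -0.697, 0.0, -0.0]
ft_force: [-1.0, -0.5, -0.6]
grip_width: 0.0484
```

Run:
```python
from h import *
for i in range(3):
    camera("top"); st((.540,-.0085,.072),-88.3)
```

```text
t 2.97 pos [ 0.5399 -0.0091  0.0716] yaw -88.35 tilt [ 0. -0.] F [0.1 0.4 0.1] w 0.0444 q [-0.22  0.64  1.77 -0.    0.73  1.32]
offset cm [-0.06 -0.01 -0.04] dyaw(tool z) -0.05
t 3.02 pos [ 0.5399 -0.0091  0.0715] yaw -88.35 tilt [-0.  0.] F [-1.1  0.7  0.8] w 0.0408 q [-0.22  0.64  1.77  0.    0.73  1.32]
offset cm [-0.06 -0.02 -0.05] dyaw(tool z) -0.05
t 3.07 pos [ 0.5398 -0.009   0.0715] yaw -88.35 tilt [-0.01  0.01] F [-0.1  0.6  0.4] w 0.0393 q [-0.22  0.64  1.77  0.    0.73  1.32]
offset cm [-0.05 -0.02 -0.05] dyaw(tool z) -0.05
```

{"method": "drive_tool", "body": {"plan": [{"offset": [0, 0, -0.5], "delta_rot": [0, 0, 0], "jaw": 3.5}, {"offset": [0, 0, -1.5], "delta_rot": [0, 0, 0], "jaw": 3.5}, {"offset": [0, 0, -3], "delta_rot": [0, 0, 0], "jaw": 3.5}, {"offset": [0.5, 0.3, -5], "delta_rot": [0, 0, 0], "jaw": 3.5}, {"offset": [2, 1.2, -7], "delta_rot": [0, 0, 0], "jaw": 3.5}, {"offset": [4.2, 2.5, -8], "delta_rot": [0, 0, 0], "jaw": 3.5}, {"offset": [7, 4.1, -8], "delta_rot": [0, 0, 0], "jaw": 3.5}, {"offset": [10, 5.9, -8], "delta_rot": [0, 0, 0], "jaw": 3.5}]}}

```text
time: 3.73
position: [0.4843, -0.1114, 0.1534]
tool_rot: [0.718, -0.696, 0.002, -0.001]
ft_force: [-0.6, -0.6, -2.5]
grip_width: 0.0395
```

{"method": "drive_tool", "body": {"plan": [{"offset": [3, 1.8, 0], "delta_rot": [0, 0, 0], "jaw": 3.5}, {"offset": [6, 3.5, 0], "delta_rot": [0, 0, 0], "jaw": 3.5}, {"offset": [9.2, 5.4, 0], "delta_rot": [0, 0, 0], "jaw": 3.5}, {"offset": [12.4, 7.3, 0], "delta_rot": [0, 0, 0], "jaw": 3.5}, {"offset": [15.6, 9.2, 0], "delta_rot": [0, 0, 0], "jaw": 3.5}, {"offset": [18.4, 10.9, 0], "delta_rot": [0, 0, 0], "jaw": 3.5}, {"offset": [20.5, 12.1, 1], "delta_rot": [0, 0, 0], "jaw": 3.5}, {"offset": [21.5, 12.7, 2.5], "delta_rot": [0, 0, 0], "jaw": 3.5}]}}

```text
time: 4.4
position: [0.3628, -0.3341, 0.1284]
tool_rot: [0.716, -0.698, 0.003, 0.001]
ft_force: [0.2, -0.5, -1.0]
grip_width: 0.04
```

Run:
```python
from h import *
b=camera("scene")[:,:,::-1]
camera("top"); st((.363,-.329,.0705),-88.3)
cv2.imwrite("pics/f1.png",cv2.resize(b[170:380,60:300],None,fx=2.5,fy=2.5,interpolation=cv2.INTER_CUBIC))
```

```text
t 4.50 pos [ 0.3615 -0.3308  0.1259] yaw -88.56 tilt [-0.07  0.07] F [-0.5  0.8 -2.4] w 0.0395 q [-0.97  0.5   1.86 -0.    0.78  0.58]
offset cm [-0.17 -0.16  5.54] dyaw(tool z) -0.26
```

View pics/f1.png

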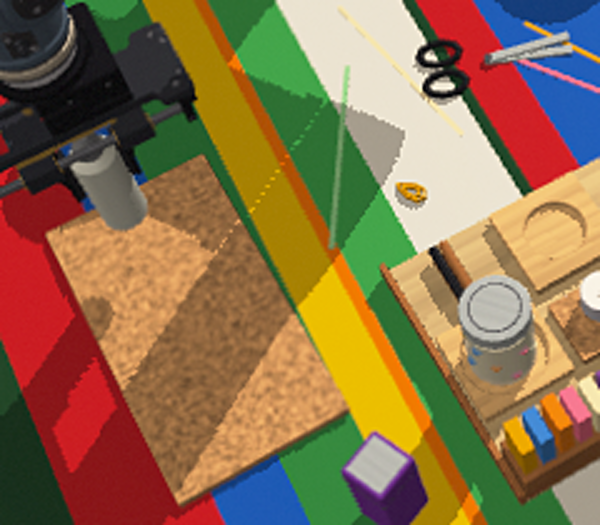

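{"method": "drive_tool", "body": {"plan": [{"offset": [0, 0, 1], "delta_rot": [0, 0, 0], "jaw": 3.5}, {"offset": [0, 0, 2.4], "delta_rot": [0, 0, 0], "jaw": 3.5}, {"offset": [0, 0, 3.8], "delta_rot": [0, 0, 0], "jaw": 3.5}, {"offset": [0, 0, 4.8], "delta_rot": [0, 0, 0], "jaw": 3.5}, {"offset": [0, 0, 5.3], "delta_rot": [0, 0, 0], "jaw": 3.5}, {"offset": [0, 0, 5.6], "delta_rot": [0, 0, 0], "jaw": 3.5}, {"offset": [0, 0, 5.6], "delta_rot": [0, 0, 0], "jaw": 3.5}, {"offset": [0, 0, 5.6], "delta_rot": [0, 0, 0], "jaw": 3.5}]}}

```text
time: 5.17
position: [0.3634, -0.3293, 0.0709]
tool_rot: [0.717, -0.697, 0.0, 0.0]
ft_force: [-0.2, 0.4, -1.3]
grip_width: 0.0397
```

{"method": "drive_tool", "body": {"plan": [{"offset": [0, 0, 0], "delta_rot": [0, 0, 0], "jaw": 4.4}, {"offset": [0, 0, 0], "delta_rot": [0, 0, 0], "jaw": 5}, {"offset": [0, 0, 0], "delta_rot": [0, 0, 0], "jaw": 6}, {"offset": [0, 0, 0], "delta_rot": [0, 0, 0], "jaw": 7}, {"offset": [0, 0, 0], "delta_rot": [0, 0, 0], "jaw": 8.7}, {"offset": [0, 0, 0], "delta_rot": [0, 0, 0], "jaw": 8.7}, {"offset": [0, 0, -1.5], "delta_rot": [0, 0, 0], "jaw": 8.7}, {"offset": [0, 0, -4.5], "delta_rot": [0, 0, 0], "jaw": 8.7}]}}

```text
time: 5.83
position: [0.3615, -0.3273, 0.1135]
tool_rot: [0.717, -0.697, -0.004, -0.001]
ft_force: [-0.1, -0.1, 0.8]
grip_width: 0.0814
```

Run:
```python
from h import *
b=camera("scene")[:,:,::-1]
st((.6135,.092,.24),-88.3)
cv2.imwrite("pics/f2.png",cv2.resize(b[150:360,60:300],None,fx=2.5,fy=2.5,interpolation=cv2.INTER_CUBIC))
```

```text
t 5.88 pos [ 0.3642 -0.3307  0.1196] yaw -88.33 tilt [ 0.16 -0.22] F [ 0.6 -0.5  3.1] w 0.0835 q [-0.96  0.51  1.86  0.    0.76  0.58]
offset cm [-41.48 -26.18 -12.13] dyaw(tool z) -0.03
```

View pics/f2.png

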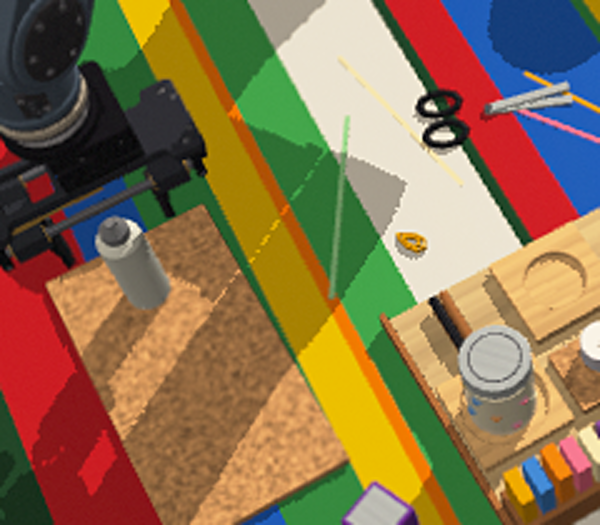

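{"method": "drive_tool", "body": {"plan": [{"offset": [0, 0, -3.5], "delta_rot": [0, 0, 0], "jaw": 8.7}, {"offset": [-0.8, -0.5, -6.5], "delta_rot": [0, 0, 0], "jaw": 8.7}, {"offset": [-3, -1.9, -7.4], "delta_rot": [0, 0, 0], "jaw": 8.7}, {"offset": [-6, -3.8, -7.4], "delta_rot": [0, 0, 0], "jaw": 8.7}, {"offset": [-9.2, -5.8, -7.4], "delta_rot": [0, 0, 0], "jaw": 8.7}, {"offset": [-12.4, -7.9, -7.4], "delta_rot": [0, 0, 0], "jaw": 8.7}, {"offset": [-15.7, -9.9, -7.4], "delta_rot": [0, 0, 0], "jaw": 8.7}, {"offset": [-19, -12, -7.4], "delta_rot": [0, 0, 0], "jaw": 8.7}]}}

```text
time: 6.55
position: [0.478, -0.1343, 0.1897]
tool_rot: [0.717, -0.697, 0.0, -0.0]
ft_force: [0.7, -0.2, 0.6]
grip_width: 0.0871
```

{"method": "drive_tool", "body": {"plan": [{"offset": [-3.3, -2.1, 0], "delta_rot": [0, 0, 0], "jaw": 8.7}, {"offset": [-6.6, -4.2, 0], "delta_rot": [0, 0, 0], "jaw": 8.7}, {"offset": [-9.9, -6.3, 0], "delta_rot": [0, 0, 0], "jaw": 8.7}, {"offset": [-13.2, -8.4, 0], "delta_rot": [0, 0, 0], "jaw": 8.7}, {"offset": [-16.5, -10.5, 0], "delta_rot": [0, 0, 0], "jaw": 8.7}, {"offset": [-19.5, -12.4, 0], "delta_rot": [0, 0, 0], "jaw": 8.7}, {"offset": [-21.6, -13.7, 0], "delta_rot": [0, 0, 0], "jaw": 8.7}, {"offset": [-22.4, -14.2, 1], "delta_rot": [0, 0, 0], "jaw": 8.7}]}}

```text
time: 7.22
position: [0.6161, 0.0956, 0.1811]
tool_rot: [0.718, -0.696, 0.002, -0.003]
ft_force: [0.8, -0.7, 0.7]
grip_width: 0.0869
```

Run:
```python
from h import *
b=camera("scene")[:,:,::-1]; a=camera("top")[:,:,::-1]
camera("top")
st((.6135,.092,.068),-88.3)
cv2.imwrite("pics/g1.png",np.hstack([cv2.resize(b[170:330,230:390],None,fx=2.5,fy=2.5,interpolation=cv2.INTER_CUBIC),cv2.resize(a[140:300,270:430],None,fx=2.5,fy=2.5,interpolation=cv2.INTER_CUBIC)]))
```

```text
t 7.37 pos [0.6114 0.092  0.1779] yaw -88.27 tilt [-0.23 -0.04] F [ 0.1  0.2 -0.2] w 0.0873 q [-0.03  0.57  1.49 -0.    1.08  1.51]
offset cm [ 0.   -0.25 10.99] dyaw(tool z) 0.03
```

View pics/g1.png

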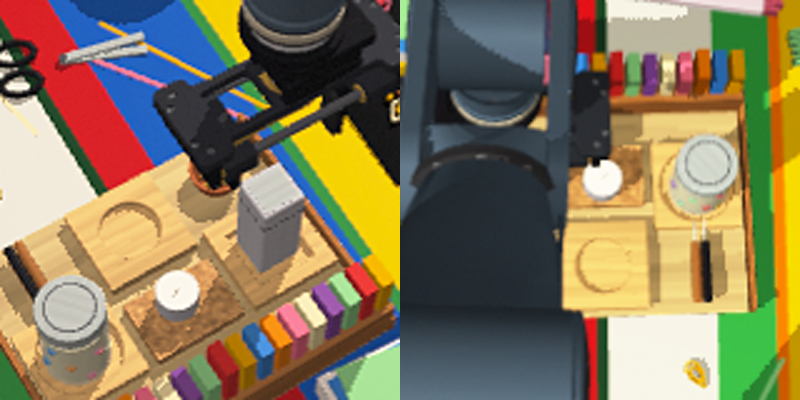

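{"method": "drive_tool", "body": {"plan": [{"offset": [0, 0, 1.5], "delta_rot": [0, 0, 0], "jaw": 8.7}, {"offset": [0, 0, 4], "delta_rot": [0, 0, 0], "jaw": 8.7}, {"offset": [0, 0, 7], "delta_rot": [0, 0, 0], "jaw": 8.7}, {"offset": [0, 0, 9.5], "delta_rot": [0, 0, 0], "jaw": 8.7}, {"offset": [0, 0, 10.8], "delta_rot": [0, 0, 0], "jaw": 8.7}, {"offset": [0, 0, 11.2], "delta_rot": [0, 0, 0], "jaw": 8.7}, {"offset": [0, 0, 11.2], "delta_rot": [0, 0, 0], "jaw": 7}, {"offset": [0, 0, 11.2], "delta_rot": [0, 0, 0], "jaw": 6}], "squeeze": 25}}

```text
time: 8.03
position: [0.6132, 0.0909, 0.0682]
tool_rot: [0.717, -0.697, 0.0, -0.0]
ft_force: [-0.5, 0.7, 0.3]
grip_width: 0.0796
```

{"method": "drive_tool", "body": {"plan": [{"offset": [0, 0, 0], "delta_rot": [0, 0, 0], "jaw": 5}, {"offset": [0, 0, 0], "delta_rot": [0, 0, 0], "jaw": 4.5}, {"offset": [0, 0, 0], "delta_rot": [0, 0, 0], "jaw": 3.8}, {"offset": [0, 0, 0], "delta_rot": [0, 0, 0], "jaw": 3.8}, {"offset": [0, 0, 0], "delta_rot": [0, 0, 0], "jaw": 3.8}, {"offset": [0, 0, 0], "delta_rot": [0, 0, 0], "jaw": 3.8}, {"offset": [0, 0, 0], "delta_rot": [0, 0, 0], "jaw": 3.8}, {"offset": [0, 0, 0], "delta_rot": [0, 0, 0], "jaw": 3.8}]}}

```text
time: 8.7
position: [0.6131, 0.0925, 0.0678]
tool_rot: [0.717, -0.697, -0.0, -0.0]
ft_force: [-1.1, 1.4, 2.6]
grip_width: 0.042
```

Run:
```python
from h import *
b=camera("scene")[:,:,::-1]; 
st((.453,-.325,.14),-88.3)
cv2.imwrite("pics/g2.png",cv2.resize(b[170:330,230:390],None,fx=3,fy=3,interpolation=cv2.INTER_CUBIC))
```

```text
t 8.75 pos [0.6131 0.0925 0.0678] yaw -88.34 tilt [0.02 0.02] F [-0.4  1.6  2. ] w 0.0417 q [-0.03  0.72  1.56  0.    0.86  1.51]
offset cm [41.26 17.21 -7.24] dyaw(tool z) -0.04
```

View pics/g2.png

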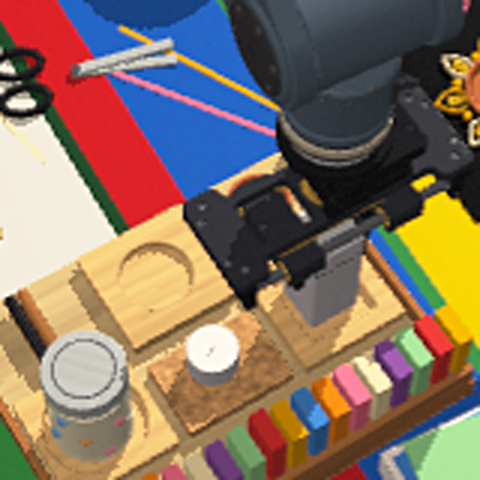

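{"method": "drive_tool", "body": {"plan": [{"offset": [0, 0, -0.5], "delta_rot": [0, 0, 0], "jaw": 3.8}, {"offset": [0, 0, -1.5], "delta_rot": [0, 0, 0], "jaw": 3.8}, {"offset": [0, 0, -3.2], "delta_rot": [0, 0, 0], "jaw": 3.8}, {"offset": [0.3, 0.1, -5.2], "delta_rot": [0, 0, 0], "jaw": 3.8}, {"offset": [1.8, 0.8, -7], "delta_rot": [0, 0, 0], "jaw": 3.8}, {"offset": [4.2, 1.8, -8], "delta_rot": [0, 0, 0], "jaw": 3.8}, {"offset": [7.2, 3, -8], "delta_rot": [0, 0, 0], "jaw": 3.8}, {"offset": [10.5, 4.4, -8], "delta_rot": [0, 0, 0], "jaw": 3.8}]}}

```text
time: 9.42
position: [0.5725, -0.0146, 0.1491]
tool_rot: [0.718, -0.696, 0.001, -0.001]
ft_force: [0.1, -1.2, -3.3]
grip_width: 0.0419
```

{"method": "drive_tool", "body": {"plan": [{"offset": [3.4, 1.4, 0], "delta_rot": [0, 0, 0], "jaw": 3.8}, {"offset": [6.8, 2.8, 0], "delta_rot": [0, 0, 0], "jaw": 3.8}, {"offset": [10.2, 4.3, 0], "delta_rot": [0, 0, 0], "jaw": 3.8}, {"offset": [13.6, 5.7, 0], "delta_rot": [0, 0, 0], "jaw": 3.8}, {"offset": [17, 7.1, 0], "delta_rot": [0, 0, 0], "jaw": 3.8}, {"offset": [20.4, 8.5, 0], "delta_rot": [0, 0, 0], "jaw": 3.8}, {"offset": [23.6, 9.8, 0], "delta_rot": [0, 0, 0], "jaw": 3.8}, {"offset": [26.4, 11, 0], "delta_rot": [0, 0, 0], "jaw": 3.8}]}}

```text
time: 10.08
position: [0.4686, -0.2836, 0.148]
tool_rot: [0.717, -0.697, 0.0, 0.0]
ft_force: [0.2, -0.8, -2.1]
grip_width: 0.0424
```

{"method": "drive_tool", "body": {"plan": [{"offset": [2.4, 1, 0], "delta_rot": [0, 0, 0], "jaw": 3.8}, {"offset": [3.8, 1.6, 1], "delta_rot": [0, 0, 0], "jaw": 3.8}, {"offset": [4.3, 1.8, 2.5], "delta_rot": [0, 0, 0], "jaw": 3.8}, {"offset": [4.3, 1.8, 4.3], "delta_rot": [0, 0, 0], "jaw": 3.8}, {"offset": [4.3, 1.8, 6], "delta_rot": [0, 0, 0], "jaw": 3.8}, {"offset": [4.3, 1.8, 7.2], "delta_rot": [0, 0, 0], "jaw": 3.8}, {"offset": [4.3, 1.8, 7.9], "delta_rot": [0, 0, 0], "jaw": 3.8}, {"offset": [4.3, 1.8, 8.1], "delta_rot": [0, 0, 0], "jaw": 3.8}]}}

```text
time: 10.75
position: [0.4521, -0.3242, 0.0659]
tool_rot: [0.717, -0.697, -0.001, 0.0]
ft_force: [-2.8, 2.5, 7.2]
grip_width: 0.0416
```

Run:
```python
from h import *
b=camera("scene")[:,:,::-1]; 
st((.453,-.325,.067),-88.3)
cv2.imwrite("pics/g3.png",cv2.resize(b[170:380,60:300],None,fx=2.5,fy=2.5,interpolation=cv2.INTER_CUBIC))
```

```text
t 10.80 pos [ 0.4524 -0.3243  0.0663] yaw -88.34 tilt [-0.09  0.08] F [ 0.1 -0.1 -2.8] w 0.0420 q [-0.82  0.67  1.73 -0.    0.75  0.72]
offset cm [ 0.07 -0.06 -0.07] dyaw(tool z) -0.04
```

View pics/g3.png

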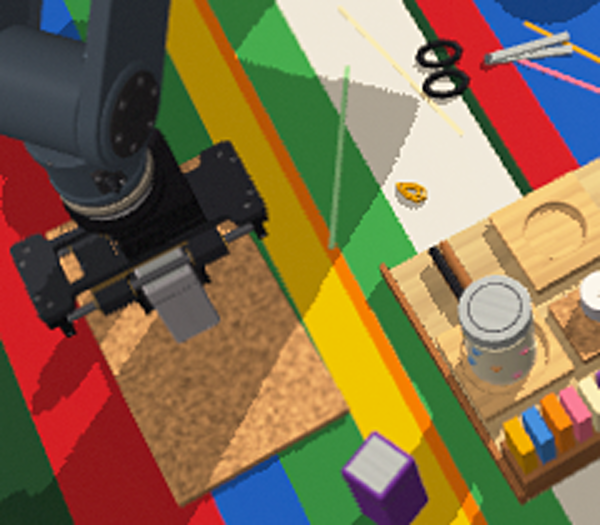

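{"method": "drive_tool", "body": {"plan": [{"offset": [0, 0, 0], "delta_rot": [0, 0, 0], "jaw": 4.6}, {"offset": [0, 0, 0], "delta_rot": [0, 0, 0], "jaw": 5.2}, {"offset": [0, 0, 0], "delta_rot": [0, 0, 0], "jaw": 6}, {"offset": [0, 0, 0], "delta_rot": [0, 0, 0], "jaw": 7}, {"offset": [0, 0, 0], "delta_rot": [0, 0, 0], "jaw": 8.7}, {"offset": [0, 0, 0], "delta_rot": [0, 0, 0], "jaw": 8.7}, {"offset": [0, 0, -2], "delta_rot": [0, 0, 0], "jaw": 8.7}, {"offset": [0, 0, -5], "delta_rot": [0, 0, 0], "jaw": 8.7}]}}

```text
time: 11.47
position: [0.4513, -0.323, 0.1146]
tool_rot: [0.717, -0.697, -0.004, -0.0]
ft_force: [-0.7, -0.2, -0.3]
grip_width: 0.0828
```

Run:
```python
from h import *
b=camera("scene")[:,:,::-1]; 
st((.620,-.103,.19),-88.3)
cv2.imwrite("pics/g4.png",cv2.resize(b[170:380,60:300],None,fx=2.5,fy=2.5,interpolation=cv2.INTER_CUBIC))
```

```text
t 11.52 pos [ 0.4547 -0.3263  0.1215] yaw -88.33 tilt [ 0.25 -0.26] F [ 0.7 -0.9  3.4] w 0.0848 q [-0.82  0.58  1.69  0.    0.86  0.72]
offset cm [-21.81 -17.2   -6.88] dyaw(tool z) -0.03
```

View pics/g4.png

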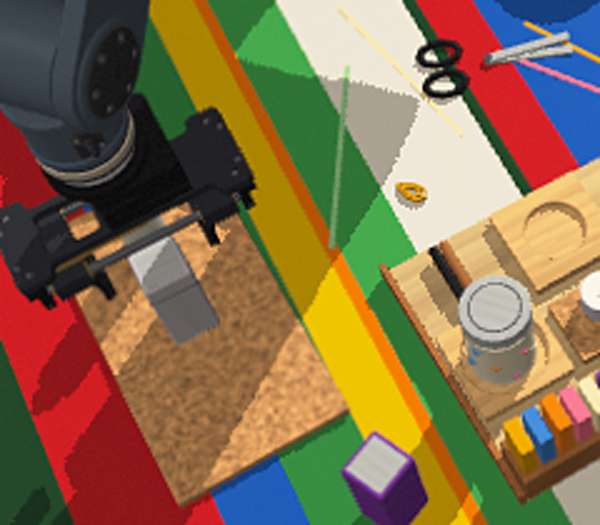

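{"method": "drive_tool", "body": {"plan": [{"offset": [0, 0, -2.5], "delta_rot": [0, 0, 0], "jaw": 8.7}, {"offset": [-1.2, -1, -4.8], "delta_rot": [0, 0, 0], "jaw": 8.7}, {"offset": [-3.4, -2.7, -5.3], "delta_rot": [0, 0, 0], "jaw": 8.7}, {"offset": [-6.2, -5, -5.3], "delta_rot": [0, 0, 0], "jaw": 8.7}, {"offset": [-9.2, -7.4, -5.3], "delta_rot": [0, 0, 0], "jaw": 8.7}, {"offset": [-12.2, -9.8, -5.3], "delta_rot": [0, 0, 0], "jaw": 8.7}, {"offset": [-15.2, -12.2, -5.3], "delta_rot": [0, 0, 0], "jaw": 8.7}, {"offset": [-18.2, -14.6, -5.3], "delta_rot": [0, 0, 0], "jaw": 8.7}]}}

```text
time: 12.18
position: [0.5946, -0.137, 0.1698]
tool_rot: [0.717, -0.697, 0.0, -0.0]
ft_force: [0.8, 0.1, 0.3]
grip_width: 0.0872
```

{"method": "drive_tool", "body": {"plan": [{"offset": [-2, -1.6, 0], "delta_rot": [0, 0, 0], "jaw": 8.7}, {"offset": [-3.2, -2.5, 0], "delta_rot": [0, 0, 0], "jaw": 8.7}, {"offset": [-3.5, -2.7, 0.5], "delta_rot": [0, 0, 0], "jaw": 8.7}, {"offset": [-3.5, -2.7, 1], "delta_rot": [0, 0, 0], "jaw": 8.7}, {"offset": [-3.5, -2.7, 2], "delta_rot": [0, 0, 0], "jaw": 8.7}, {"offset": [-3.5, -2.7, 3], "delta_rot": [0, 0, 0], "jaw": 8.7}, {"offset": [-3.5, -2.7, 3.5], "delta_rot": [0, 0, 0], "jaw": 8.7}, {"offset": [-3.5, -2.7, 3.5], "delta_rot": [0, 0, 0], "jaw": 8.7}]}}

```text
time: 12.85
position: [0.6175, -0.1037, 0.1322]
tool_rot: [0.717, -0.698, -0.002, 0.001]
ft_force: [1.2, -0.1, 0.4]
grip_width: 0.087
```

Run:
```python
from h import *
b=camera("scene")[:,:,::-1]; a=camera("top")[:,:,::-1]
st((.620,-.103,.068),-88.3)
cv2.imwrite("pics/i1.png",np.hstack([cv2.resize(b[210:370,190:350],None,fx=2.5,fy=2.5,interpolation=cv2.INTER_CUBIC),cv2.resize(a[140:300,270:430],None,fx=2.5,fy=2.5,interpolation=cv2.INTER_CUBIC)]))
```

```text
t 12.95 pos [ 0.619  -0.1036  0.1339] yaw -88.43 tilt [-0.07  0.02] F [-0.1  0.5 -0. ] w 0.0871 q [-0.34  0.64  1.5  -0.    1.    1.2 ]
offset cm [-0.06 -0.1   6.59] dyaw(tool z) -0.13
```

View pics/i1.png

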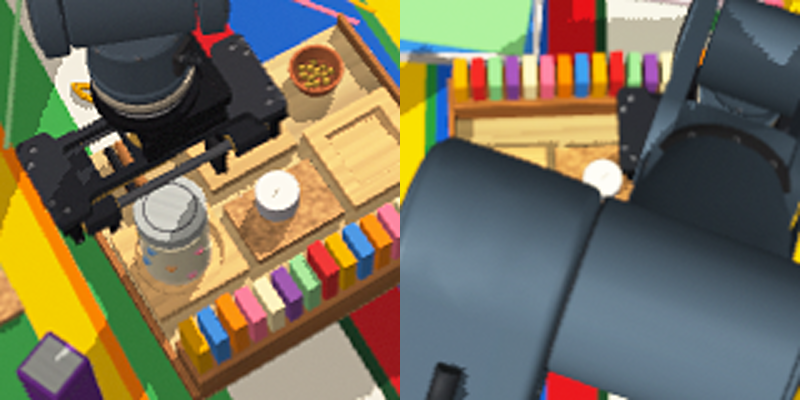

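{"method": "drive_tool", "body": {"plan": [{"offset": [0, 0, 0.8], "delta_rot": [0, 0, 0], "jaw": 8.7}, {"offset": [0, 0, 2.2], "delta_rot": [0, 0, 0], "jaw": 8.7}, {"offset": [0, 0, 4], "delta_rot": [0, 0, 0], "jaw": 8.7}, {"offset": [0, 0, 5.5], "delta_rot": [0, 0, 0], "jaw": 8.7}, {"offset": [0, 0, 6.4], "delta_rot": [0, 0, 0], "jaw": 8.7}, {"offset": [0, 0, 6.7], "delta_rot": [0, 0, 0], "jaw": 8.7}, {"offset": [0, 0, 6.7], "delta_rot": [0, 0, 0], "jaw": 8}, {"offset": [0, 0, 6.7], "delta_rot": [0, 0, 0], "jaw": 7.3}], "squeeze": 30}}

```text
time: 13.62
position: [0.6202, -0.103, 0.068]
tool_rot: [0.717, -0.697, 0.001, -0.0]
ft_force: [0.7, 0.4, 0.1]
grip_width: 0.0799
```

{"method": "drive_tool", "body": {"plan": [{"offset": [0, 0, 0], "delta_rot": [0, 0, 0], "jaw": 6.6}, {"offset": [0, 0, 0], "delta_rot": [0, 0, 0], "jaw": 6.2}, {"offset": [0, 0, 0], "delta_rot": [0, 0, 0], "jaw": 5.6}, {"offset": [0, 0, 0], "delta_rot": [0, 0, 0], "jaw": 5.6}, {"offset": [0, 0, 0], "delta_rot": [0, 0, 0], "jaw": 5.6}, {"offset": [0, 0, 0], "delta_rot": [0, 0, 0], "jaw": 5.6}, {"offset": [0, 0, 0], "delta_rot": [0, 0, 0], "jaw": 5.6}, {"offset": [0, 0, 0], "delta_rot": [0, 0, 0], "jaw": 5.6}]}}

```text
time: 14.28
position: [0.62, -0.1027, 0.0682]
tool_rot: [0.717, -0.697, 0.0, -0.0]
ft_force: [-0.4, 1.8, 5.4]
grip_width: 0.0595
```

Run:
```python
from h import *
b=camera("scene")[:,:,::-1]
st((.543,-.321,.067),-88.3)
cv2.imwrite("pics/i2.png",cv2.resize(b[210:370,190:350],None,fx=2.5,fy=2.5,interpolation=cv2.INTER_CUBIC))
```

```text
t 14.33 pos [ 0.62   -0.1027  0.0682] yaw -88.34 tilt [ 0.06 -0.01] F [0.5 2.  5.2] w 0.0593 q [-0.34  0.73  1.54  0.    0.87  1.2 ]
offset cm [21.6   8.33  0.12] dyaw(tool z) -0.04
```

View pics/i2.png

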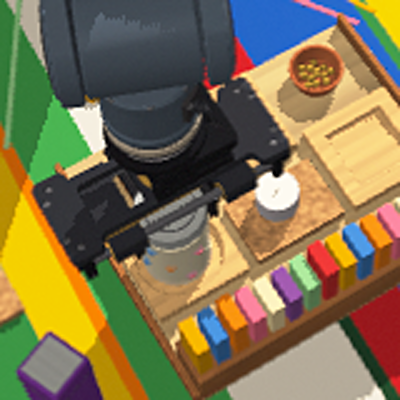

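{"method": "drive_tool", "body": {"plan": [{"offset": [0, 0, -0.5], "delta_rot": [0, 0, 0], "jaw": 5.6}, {"offset": [0, 0, -1.5], "delta_rot": [0, 0, 0], "jaw": 5.6}, {"offset": [0, 0, -3.2], "delta_rot": [0, 0, 0], "jaw": 5.6}, {"offset": [0, 0, -5.5], "delta_rot": [0, 0, 0], "jaw": 5.6}, {"offset": [0, 1, -8], "delta_rot": [0, 0, 0], "jaw": 5.6}, {"offset": [1, 2.5, -10], "delta_rot": [0, 0, 0], "jaw": 5.6}, {"offset": [3.2, 4.3, -11.5], "delta_rot": [0, 0, 0], "jaw": 5.6}, {"offset": [6, 6, -12], "delta_rot": [0, 0, 0], "jaw": 5.6}]}}

```text
time: 15.0
position: [0.5616, -0.1639, 0.1903]
tool_rot: [0.718, -0.696, 0.002, -0.001]
ft_force: [0.6, -1.4, -2.2]
grip_width: 0.0594
```

{"method": "drive_tool", "body": {"plan": [{"offset": [3.2, 1.2, 0], "delta_rot": [0, 0, 0], "jaw": 5.6}, {"offset": [6.4, 2, 0], "delta_rot": [0, 0, 0], "jaw": 5.6}, {"offset": [9.6, 2.3, 0], "delta_rot": [0, 0, 0], "jaw": 5.6}, {"offset": [12.4, 2.3, 0], "delta_rot": [0, 0, 0], "jaw": 5.6}, {"offset": [14.6, 2.3, 0.5], "delta_rot": [0, 0, 0], "jaw": 5.6}, {"offset": [15.6, 2.3, 2], "delta_rot": [0, 0, 0], "jaw": 5.6}, {"offset": [15.6, 2.3, 4], "delta_rot": [0, 0, 0], "jaw": 5.6}, {"offset": [15.6, 2.3, 6.5], "delta_rot": [0, 0, 0], "jaw": 5.6}]}}

```text
time: 15.67
position: [0.543, -0.3219, 0.1222]
tool_rot: [0.717, -0.697, 0.001, -0.0]
ft_force: [0.0, 0.5, -2.7]
grip_width: 0.0594
```

{"method": "drive_tool", "body": {"plan": [{"offset": [0, 0, 2], "delta_rot": [0, 0, 0], "jaw": 5.6}, {"offset": [0, 0, 3.6], "delta_rot": [0, 0, 0], "jaw": 5.6}, {"offset": [0, 0, 4.7], "delta_rot": [0, 0, 0], "jaw": 5.6}, {"offset": [0, 0, 5.3], "delta_rot": [0, 0, 0], "jaw": 5.6}, {"offset": [0, 0, 5.55], "delta_rot": [0, 0, 0], "jaw": 5.6}, {"offset": [0, 0, 5.6], "delta_rot": [0, 0, 0], "jaw": 5.6}, {"offset": [0, 0, 5.6], "delta_rot": [0, 0, 0], "jaw": 5.6}, {"offset": [0, 0, 5.6], "delta_rot": [0, 0, 0], "jaw": 5.6}]}}

```text
time: 16.33
position: [0.5437, -0.3216, 0.0674]
tool_rot: [0.717, -0.697, 0.001, -0.0]
ft_force: [0.6, -0.3, -2.3]
grip_width: 0.0594
```

Run:
```python
from h import *
b=camera("scene")[:,:,::-1]
st((.543,-.321,.067),-88.3)
cv2.imwrite("pics/i3.png",cv2.resize(b[170:380,60:300],None,fx=2.5,fy=2.5,interpolation=cv2.INTER_CUBIC))
```

```text
t 16.38 pos [ 0.5436 -0.3216  0.0673] yaw -88.34 tilt [ 0.09 -0.08] F [-0.   1.  -2.1] w 0.0597 q [-0.71  0.73  1.53 -0.    0.87  0.83]
offset cm [-0.06  0.06  0.03] dyaw(tool z) -0.04
```

View pics/i3.png

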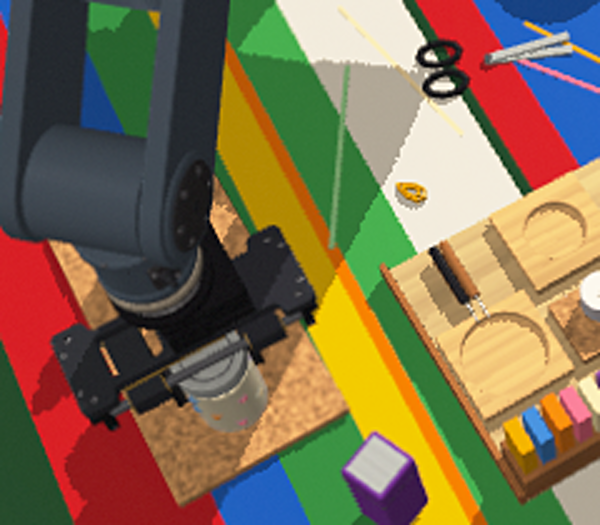

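{"method": "drive_tool", "body": {"plan": [{"offset": [0, 0, 0], "delta_rot": [0, 0, 0], "jaw": 6.3}, {"offset": [0, 0, 0], "delta_rot": [0, 0, 0], "jaw": 6.8}, {"offset": [0, 0, 0], "delta_rot": [0, 0, 0], "jaw": 7.5}, {"offset": [0, 0, 0], "delta_rot": [0, 0, 0], "jaw": 8.7}, {"offset": [0, 0, 0], "delta_rot": [0, 0, 0], "jaw": 8.7}, {"offset": [0, 0, -0.5], "delta_rot": [0, 0, 0], "jaw": 8.7}, {"offset": [0, 0, -3], "delta_rot": [0, 0, 0], "jaw": 8.7}, {"offset": [0, 0, -6.5], "delta_rot": [0, 0, 0], "jaw": 8.7}]}}

```text
time: 17.05
position: [0.5408, -0.3194, 0.1293]
tool_rot: [0.717, -0.697, -0.004, 0.0]
ft_force: [-0.0, -1.0, 0.2]
grip_width: 0.0867
```

{"method": "drive_tool", "body": {"plan": [{"offset": [-2, -0.6, -3], "delta_rot": [0, 0, 0], "jaw": 8.7}, {"offset": [-5, -1.4, -4], "delta_rot": [0, 0, 0], "jaw": 8.7}, {"offset": [-8.6, -2.4, -4], "delta_rot": [0, 0, 0], "jaw": 8.7}, {"offset": [-12.4, -3.5, -4], "delta_rot": [0, 0, 0], "jaw": 8.7}, {"offset": [-16.2, -4.5, -4], "delta_rot": [0, 0, 0], "jaw": 8.7}, {"offset": [-20, -5.6, -4], "delta_rot": [0, 0, 0], "jaw": 8.7}, {"offset": [-23.8, -6.6, -4], "delta_rot": [0, 0, 0], "jaw": 8.7}, {"offset": [-27.2, -7.6, -4], "delta_rot": [0, 0, 0], "jaw": 8.7}]}}

```text
time: 17.72
position: [0.6111, -0.0446, 0.1721]
tool_rot: [0.717, -0.697, 0.0, -0.0]
ft_force: [0.3, -0.5, 0.3]
grip_width: 0.0868
```

Run:
```python
from h import *
b=camera("scene")[:,:,::-1]; a=camera("top")[:,:,::-1]
st((.622,-.005,.10),-88.3)
cv2.imwrite("pics/scene2.png",b);cv2.imwrite("pics/top2.png",a)
cv2.imwrite("pics/j1.png",np.hstack([cv2.resize(b[200:400,60:310],None,fx=2,fy=2,interpolation=cv2.INTER_CUBIC),cv2.resize(a[200:400,400:550],None,fx=2,fy=2,interpolation=cv2.INTER_CUBIC)]))
```

```text
t 17.82 pos [ 0.6116 -0.0414  0.1721] yaw -87.98 tilt [0.04 0.11] F [-0.3 -0.5 -0.6] w 0.0873 q [-0.25  0.57  1.51  0.    1.06  1.28]
offset cm [-3.59 -1.16  7.21] dyaw(tool z) 0.32
```

View pics/j1.png

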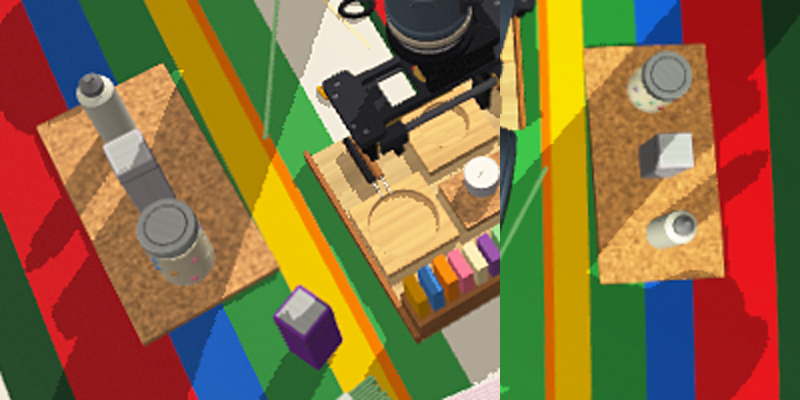

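{"method": "drive_tool", "body": {"plan": [{"offset": [-2.2, -0.6, 0.5], "delta_rot": [0, 0, 0], "jaw": 8.7}, {"offset": [-3.8, -1, 1.5], "delta_rot": [0, 0, 0], "jaw": 8.7}, {"offset": [-4.2, -1.1, 3], "delta_rot": [0, 0, 0], "jaw": 8}, {"offset": [-4.2, -1.1, 5], "delta_rot": [0, 0, 0], "jaw": 7.5}, {"offset": [-4.2, -1.1, 7], "delta_rot": [0, 0, 0], "jaw": 7}, {"offset": [-4.2, -1.1, 8.5], "delta_rot": [0, 0, 0], "jaw": 7}, {"offset": [-4.2, -1.1, 9], "delta_rot": [0, 0, 0], "jaw": 7}, {"offset": [-4.2, -1.1, 9], "delta_rot": [0, 0, 0], "jaw": 7}], "squeeze": 8}}

```text
time: 18.48
position: [0.6197, -0.0052, 0.0803]
tool_rot: [0.717, -0.697, -0.001, 0.001]
ft_force: [0.5, 0.4, -0.5]
grip_width: 0.0705
```

Run:
```python
from h import *
b=camera("scene")[:,:,::-1]; a=camera("top")[:,:,::-1]
camera("top");st((.622,-.005,.028),-88.3)
cv2.imwrite("pics/k1.png",np.hstack([cv2.resize(b[200:340,210:360],None,fx=2.6,fy=2.6,interpolation=cv2.INTER_CUBIC),cv2.resize(a[140:280,270:420],None,fx=2.6,fy=2.6,interpolation=cv2.INTER_CUBIC)]))
```

```text
t 18.63 pos [ 0.6217 -0.0053  0.0827] yaw -88.37 tilt [ 0.12 -0.03] F [-0.8 -0.5  0.3] w 0.0702 q [-0.19  0.7   1.55 -0.    0.89  1.35]
offset cm [-0.03 -0.02  5.47] dyaw(tool z) -0.07
```

View pics/k1.png

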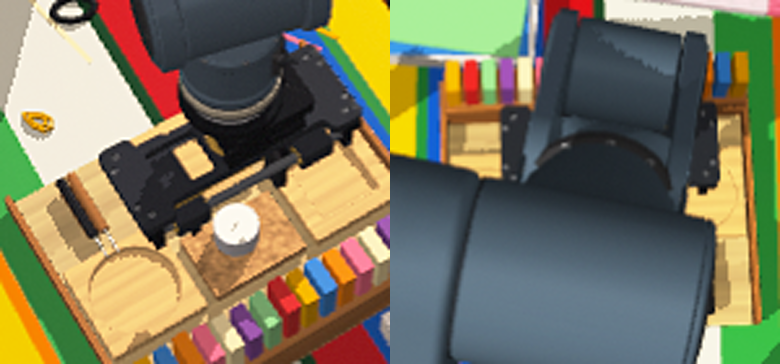

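{"method": "drive_tool", "body": {"plan": [{"offset": [0, 0, 0.7], "delta_rot": [0, 0, 0], "jaw": 7}, {"offset": [0, 0, 1.8], "delta_rot": [0, 0, 0], "jaw": 7}, {"offset": [0, 0, 3], "delta_rot": [0, 0, 0], "jaw": 7}, {"offset": [0, 0, 4.2], "delta_rot": [0, 0, 0], "jaw": 7}, {"offset": [0, 0, 5.1], "delta_rot": [0, 0, 0], "jaw": 7}, {"offset": [0, 0, 5.4], "delta_rot": [0, 0, 0], "jaw": 7}, {"offset": [0, 0, 5.4], "delta_rot": [0, 0, 0], "jaw": 6.5}, {"offset": [0, 0, 5.4], "delta_rot": [0, 0, 0], "jaw": 5.5}]}}

```text
time: 19.3
position: [0.6207, -0.0046, 0.027]
tool_rot: [0.717, -0.697, -0.0, 0.0]
ft_force: [0.2, -0.9, 0.0]
grip_width: 0.0641
```

{"method": "drive_tool", "body": {"plan": [{"offset": [0, 0, 0], "delta_rot": [0, 0, 0], "jaw": 4.8}, {"offset": [0, 0, 0], "delta_rot": [0, 0, 0], "jaw": 4.4}, {"offset": [0, 0, 0], "delta_rot": [0, 0, 0], "jaw": 4}, {"offset": [0, 0, 0], "delta_rot": [0, 0, 0], "jaw": 3.5}, {"offset": [0, 0, 0], "delta_rot": [0, 0, 0], "jaw": 3.5}, {"offset": [0, 0, 0], "delta_rot": [0, 0, 0], "jaw": 3.5}, {"offset": [0, 0, 0], "delta_rot": [0, 0, 0], "jaw": 3.5}, {"offset": [0, 0, 0], "delta_rot": [0, 0, 0], "jaw": 3.5}]}}

```text
time: 19.97
position: [0.6211, -0.0048, 0.028]
tool_rot: [0.717, -0.697, 0.0, -0.0]
ft_force: [-0.1, -0.3, 3.1]
grip_width: 0.0382
```

Run:
```python
from h import *
b=camera("scene")[:,:,::-1]
st((.5246,.3192,.14),-88.3)
cv2.imwrite("pics/k2.png",cv2.resize(b[200:340,210:360],None,fx=4,fy=4,interpolation=cv2.INTER_CUBIC))
```

```text
t 20.02 pos [ 0.6211 -0.0048  0.028 ] yaw -88.34 tilt [ 0.04 -0.01] F [-0.5  0.6  3.4] w 0.0386 q [-0.19  0.78  1.57  0.    0.78  1.35]
offset cm [-32.66   8.7  -11.21] dyaw(tool z) -0.04
```

View pics/k2.png

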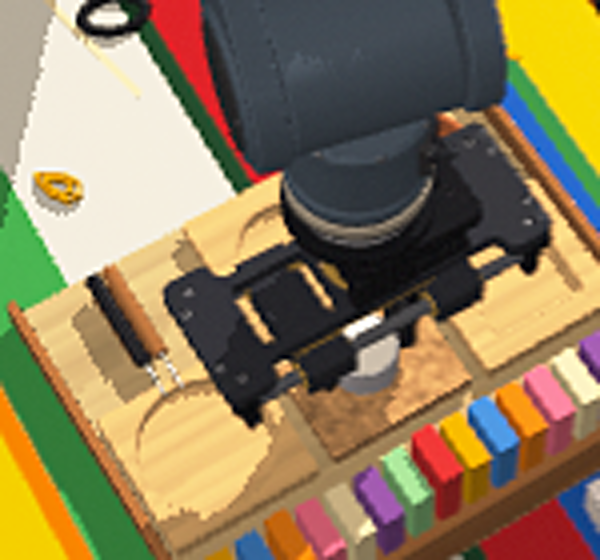

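Run:
```python
from h import *
b=cv2.imread("pics/scene0.png");a=cv2.imread("pics/top0.png")
cv2.imwrite("pics/l1.png",np.hstack([cv2.resize(b[170:230,370:430],None,fx=6.5,fy=6.5,interpolation=cv2.INTER_CUBIC),cv2.resize(a[220:280,190:250],None,fx=6.5,fy=6.5,interpolation=cv2.INTER_CUBIC)]))
```

```text
(no output)
```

View pics/l1.png

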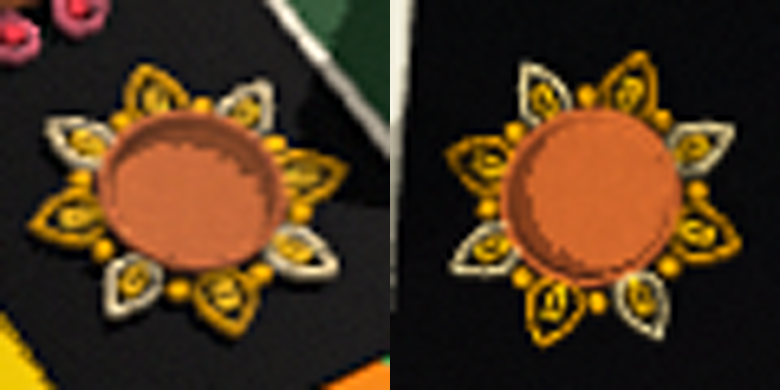

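Run:
```python
from h import *
print(px2w("scene",crop((193,189),6.5,(370,170)),.014),px2w("top",crop((201.5,196),6.5,(190,220)),.014))
```

```text
[0.52956766 0.32351165 0.014     ] [0.52458014 0.32014737 0.014     ]
```

{"method": "drive_tool", "body": {"plan": [{"offset": [0, 0, -0.5], "delta_rot": [0, 0, 0], "jaw": 3.5}, {"offset": [0, 0, -1.5], "delta_rot": [0, 0, 0], "jaw": 3.5}, {"offset": [0, 0, -3.2], "delta_rot": [0, 0, 0], "jaw": 3.5}, {"offset": [-0.5, 0.1, -5], "delta_rot": [0, 0, 0], "jaw": 3.5}, {"offset": [-2, 0.5, -6.5], "delta_rot": [0, 0, 0], "jaw": 3.5}, {"offset": [-4.2, 1.1, -7], "delta_rot": [0, 0, 0], "jaw": 3.5}, {"offset": [-7, 1.8, -7], "delta_rot": [0, 0, 0], "jaw": 3.5}, {"offset": [-10, 2.6, -7], "delta_rot": [0, 0, 0], "jaw": 3.5}]}}

```text
time: 20.68
position: [0.5926, 0.0946, 0.0991]
tool_rot: [0.717, -0.697, 0.001, -0.001]
ft_force: [0.2, -0.4, -1.2]
grip_width: 0.0386
```

{"method": "drive_tool", "body": {"plan": [{"offset": [-3.2, 0.8, 0], "delta_rot": [0, 0, 0], "jaw": 3.5}, {"offset": [-6.5, 1.7, 0], "delta_rot": [0, 0, 0], "jaw": 3.5}, {"offset": [-9.8, 2.5, 0], "delta_rot": [0, 0, 0], "jaw": 3.5}, {"offset": [-13.1, 3.4, 0], "delta_rot": [0, 0, 0], "jaw": 3.5}, {"offset": [-16.4, 4.2, 0], "delta_rot": [0, 0, 0], "jaw": 3.5}, {"offset": [-19.4, 5, 0], "delta_rot": [0, 0, 0], "jaw": 3.5}, {"offset": [-21.8, 5.7, 0.5], "delta_rot": [0, 0, 0], "jaw": 3.5}, {"offset": [-23, 5.9, 1.5], "delta_rot": [0, 0, 0], "jaw": 3.5}]}}

```text
time: 21.35
position: [0.5257, 0.3261, 0.0841]
tool_rot: [0.718, -0.696, 0.0, -0.002]
ft_force: [0.4, -0.4, -0.7]
grip_width: 0.0385
```

{"method": "drive_tool", "body": {"plan": [{"offset": [0, 0, 1], "delta_rot": [0, 0, 0], "jaw": 3.5}, {"offset": [0, 0, 2], "delta_rot": [0, 0, 0], "jaw": 3.5}, {"offset": [0, 0, 3], "delta_rot": [0, 0, 0], "jaw": 3.5}, {"offset": [0, 0, 3.6], "delta_rot": [0, 0, 0], "jaw": 3.5}, {"offset": [0, 0, 3.8], "delta_rot": [0, 0, 0], "jaw": 3.5}, {"offset": [0, 0, 3.8], "delta_rot": [0, 0, 0], "jaw": 3.5}, {"offset": [0, 0, 3.8], "delta_rot": [0, 0, 0], "jaw": 3.5}, {"offset": [0, 0, 3.8], "delta_rot": [0, 0, 0], "jaw": 3.5}]}}

```text
time: 22.02
position: [0.527, 0.3223, 0.045]
tool_rot: [0.717, -0.697, 0.0, -0.0]
ft_force: [0.6, 0.4, 0.2]
grip_width: 0.0385
```

Run:
```python
from h import *
b=camera("scene")[:,:,::-1]; a=camera("top")[:,:,::-1]
st((.527,.322,.017),-88.3)
cv2.imwrite("pics/m1.png",np.hstack([cv2.resize(b[130:250,340:460],None,fx=3.3,fy=3.3,interpolation=cv2.INTER_CUBIC),cv2.resize(a[190:310,160:280],None,fx=3.3,fy=3.3,interpolation=cv2.INTER_CUBIC)]))
```

```text
t 22.12 pos [0.5268 0.3226 0.0451] yaw -88.36 tilt [0.06 0.02] F [-0.3  1.1 -0.5] w 0.0384 q [ 0.37  0.75  1.58 -0.    0.81  1.91]
offset cm [ 0.07 -0.01  2.81] dyaw(tool z) -0.06
```

View pics/m1.png

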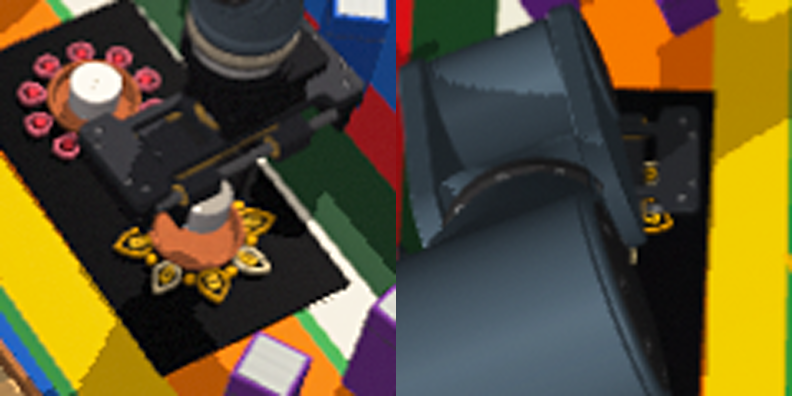

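Run:
```python
from h import *
b=np.ascontiguousarray(camera("scene")[:,:,::-1]);s=8
im=cv2.resize(b[170:230,370:440],None,fx=s,fy=s,interpolation=cv2.INTER_CUBIC)
raw=im.copy()
t=np.linspace(0,2*np.pi,60)
def circ(c,r,z,col):
    p=w2px("scene",np.c_[c[0]+r*np.cos(t),c[1]+r*np.sin(t),0*t+z]);q=((p-[370,170]+.5)*s-.5).astype(np.int32)
    cv2.polylines(im,[q],True,col,1)
circ((.527,.322),.0195,.059,(0,255,0));circ((.527,.322),.0195,.035,(0,255,0))
circ((.5296,.3235),.036,.014,(255,255,0))
cv2.imwrite("pics/m2.png",im)
```

```text
(no output)
```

View pics/m2.png

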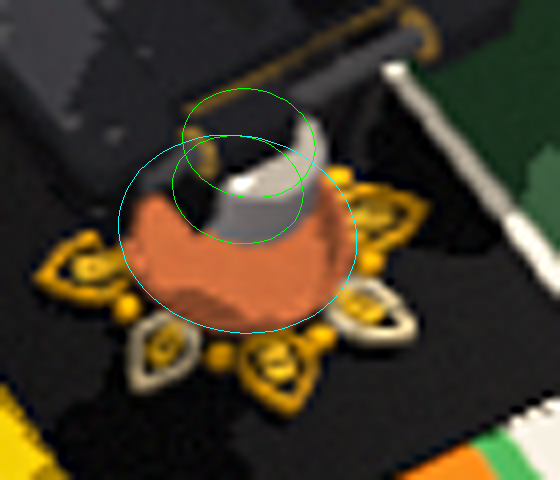

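{"method": "drive_tool", "body": {"plan": [{"offset": [0, 0, 0.5], "delta_rot": [0, 0, 0], "jaw": 3.5}, {"offset": [0, 0, 1.1], "delta_rot": [0, 0, 0], "jaw": 3.5}, {"offset": [0, 0, 1.7], "delta_rot": [0, 0, 0], "jaw": 3.5}, {"offset": [0, 0, 2.2], "delta_rot": [0, 0, 0], "jaw": 3.5}, {"offset": [0, 0, 2.6], "delta_rot": [0, 0, 0], "jaw": 3.5}, {"offset": [0, 0, 2.75], "delta_rot": [0, 0, 0], "jaw": 3.5}, {"offset": [0, 0, 2.75], "delta_rot": [0, 0, 0], "jaw": 3.5}, {"offset": [0, 0, 2.75], "delta_rot": [0, 0, 0], "jaw": 3.5}]}}

```text
time: 22.83
position: [0.5261, 0.3227, 0.0168]
tool_rot: [0.717, -0.697, -0.0, 0.0]
ft_force: [-0.3, -0.8, 0.6]
grip_width: 0.0386
```

{"method": "drive_tool", "body": {"plan": [{"offset": [0, 0, 0], "delta_rot": [0, 0, 0], "jaw": 4.1}, {"offset": [0, 0, 0], "delta_rot": [0, 0, 0], "jaw": 4.5}, {"offset": [0, 0, 0], "delta_rot": [0, 0, 0], "jaw": 5}, {"offset": [0, 0, 0], "delta_rot": [0, 0, 0], "jaw": 5.5}, {"offset": [0, 0, 0], "delta_rot": [0, 0, 0], "jaw": 6}, {"offset": [0, 0, 0], "delta_rot": [0, 0, 0], "jaw": 6}, {"offset": [0, 0, -1], "delta_rot": [0, 0, 0], "jaw": 6}, {"offset": [0, 0, -3], "delta_rot": [0, 0, 0], "jaw": 6}]}}

```text
time: 23.5
position: [0.5244, 0.3218, 0.0456]
tool_rot: [0.717, -0.697, -0.001, 0.003]
ft_force: [0.1, -0.7, 0.5]
grip_width: 0.0595
```

{"method": "drive_tool", "body": {"plan": [{"offset": [0, 0, -3], "delta_rot": [0, 0, 0], "jaw": 6}, {"offset": [1, 0, -6.5], "delta_rot": [0, 0, 0], "jaw": 7}, {"offset": [4, 0, -9], "delta_rot": [0, 0, 0], "jaw": 8.7}, {"offset": [8, 1, -11], "delta_rot": [0, 0, 0], "jaw": 8.7}, {"offset": [12, 2, -12], "delta_rot": [0, 0, 0], "jaw": 8.7}, {"offset": [16, 3, -12], "delta_rot": [0, 0, 0], "jaw": 8.7}, {"offset": [20, 4, -12], "delta_rot": [0, 0, 0], "jaw": 8.7}, {"offset": [24, 5, -12], "delta_rot": [0, 0, 0], "jaw": 8.7}]}}

```text
time: 24.17
position: [0.4836, 0.0831, 0.1685]
tool_rot: [0.718, -0.696, 0.001, -0.001]
ft_force: [1.0, -1.3, -0.4]
grip_width: 0.0862
```

Run:
```python
from h import *
b=camera("scene")[:,:,::-1]; a=camera("top")[:,:,::-1]
cv2.imwrite("pics/scene3.png",b);cv2.imwrite("pics/top3.png",a)
st((.5437,-.3215,.16),-88.3)
cv2.imwrite("pics/n1.png",np.hstack([cv2.resize(b[170:230,370:430],None,fx=6.5,fy=6.5,interpolation=cv2.INTER_CUBIC),cv2.resize(a[220:280,190:250],None,fx=6.5,fy=6.5,interpolation=cv2.INTER_CUBIC)]))
```

```text
t 24.27 pos [0.4827 0.0798 0.1679] yaw -88.74 tilt [-0.05 -0.09] F [-0.   0.2 -0.3] w 0.0866 q [-0.06  0.43  1.82 -0.    0.89  1.49]
offset cm [40.25 -5.22  0.84] dyaw(tool z) -0.44
```

View pics/n1.png

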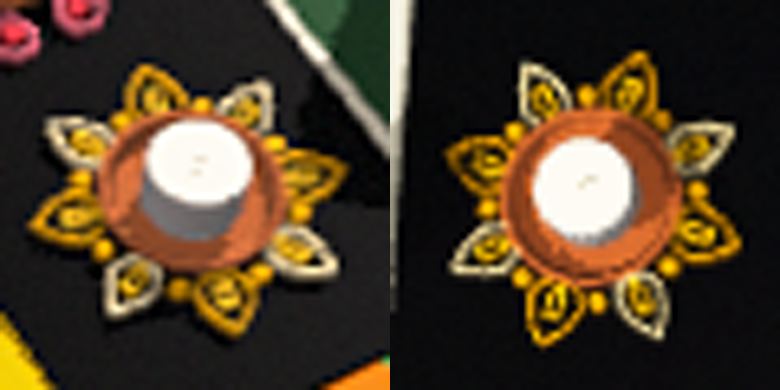

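View pics/top3.png

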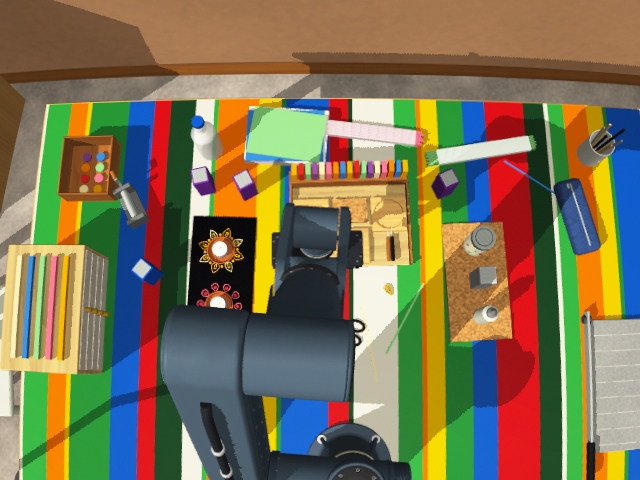

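Run:
```python
from h import *
print("dish",px2w("scene",crop((193,189),6.5,(370,170)),.014),px2w("top",crop((201.5,196),6.5,(190,220)),.014))
print("tl",px2w("scene",crop((197.5,163),6.5,(370,170)),.031),px2w("top",crop((193.5,189),6.5,(190,220)),.031))
b=cv2.imread("pics/scene3.png")
cv2.imwrite("pics/n2.png",cv2.resize(b[220:380,200:400],None,fx=4,fy=3.75,interpolation=cv2.INTER_CUBIC))
```

```text
dish [0.52956766 0.32351165 0.014     ] [0.52458014 0.32014737 0.014     ]
tl [0.52921777 0.32302553 0.031     ] [0.52412477 0.32052671 0.031     ]
```

View pics/n2.png

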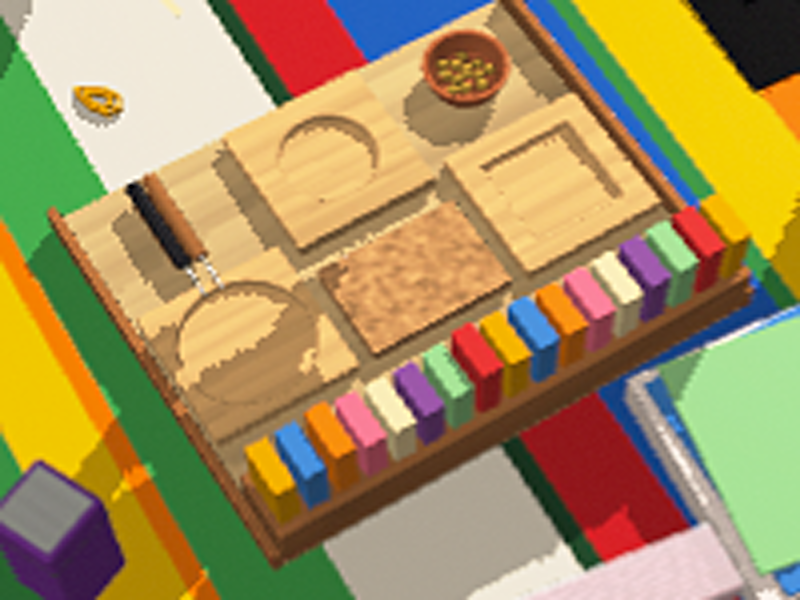

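Run:
```python
from h import *
def c(u,v): return ((u+.5)/4-.5+200,(v+.5)/3.75-.5+220)
def w(u,v): return (px2w("scene",c(u,v),.018)[:2]-[.0024,.0016]).round(4)
for k,ps in dict(bot=[(228,140),(302,250),(437,180),(362,75)],tin=[(443,175),(530,272),(665,200),(573,97)],jar=[(137,318),(222,440),(358,370),(280,250)]).items():
    P=[w(*p) for p in ps]; print(k,P,np.mean(P,0).round(4))
print(w(328,161))
```

```text
bot [array([ 0.4999, -0.0501]), array([ 0.5851, -0.0486]), array([0.5821, 0.0387]), array([0.498 , 0.0374])] [ 0.5413 -0.0056]
tin [array([0.5809, 0.0433]), array([0.6598, 0.0526]), array([0.6571, 0.1421]), array([0.5716, 0.1344])] [0.6173 0.0931]
jar [array([ 0.5789, -0.1465]), array([ 0.6678, -0.1409]), array([ 0.6665, -0.0586]), array([ 0.5791, -0.0591])] [ 0.6231 -0.1013]
[ 0.5405 -0.008 ]
```

{"method": "drive_tool", "body": {"plan": [{"offset": [2, 0.2, 0], "delta_rot": [0, 0, 0], "jaw": 8.7}, {"offset": [5, 0.5, 0], "delta_rot": [0, 0, 0], "jaw": 8.7}, {"offset": [8.8, 0.9, 0], "delta_rot": [0, 0, 0], "jaw": 8.7}, {"offset": [12.6, 1.3, 0], "delta_rot": [0, 0, 0], "jaw": 8.7}, {"offset": [16.4, 1.7, 0], "delta_rot": [0, 0, 0], "jaw": 8.7}, {"offset": [20.2, 2.1, 0], "delta_rot": [0, 0, 0], "jaw": 8.7}, {"offset": [24, 2.5, 0], "delta_rot": [0, 0, 0], "jaw": 8.7}, {"offset": [27.8, 2.9, 0], "delta_rot": [0, 0, 0], "jaw": 8.7}]}}

```text
time: 24.93
position: [0.4633, -0.1954, 0.1678]
tool_rot: [0.717, -0.697, 0.001, -0.0]
ft_force: [1.1, 0.1, 0.0]
grip_width: 0.0869
```

{"method": "drive_tool", "body": {"plan": [{"offset": [3.8, 0.4, 0], "delta_rot": [0, 0, 0], "jaw": 8.7}, {"offset": [7.4, 0.8, 0], "delta_rot": [0, 0, 0], "jaw": 8.7}, {"offset": [10.4, 1.1, 0], "delta_rot": [0, 0, 0], "jaw": 8.7}, {"offset": [12.1, 1.3, 0], "delta_rot": [0, 0, 0], "jaw": 8.7}, {"offset": [12.7, 1.4, 0.5], "delta_rot": [0, 0, 0], "jaw": 8.7}, {"offset": [12.7, 1.4, 1.2], "delta_rot": [0, 0, 0], "jaw": 8.7}, {"offset": [12.7, 1.4, 1.7], "delta_rot": [0, 0, 0], "jaw": 8.7}, {"offset": [12.7, 1.4, 1.7], "delta_rot": [0, 0, 0], "jaw": 8.7}]}}

```text
time: 25.6
position: [0.4518, -0.3182, 0.1483]
tool_rot: [0.718, -0.696, -0.003, -0.0]
ft_force: [-0.3, 0.8, 0.4]
grip_width: 0.0866
```

Run:
```python
from h import *
b=camera("scene")[:,:,::-1]; camera("scene")
st((.453,-.3248,.066),-88.35)
cv2.imwrite("pics/o1.png",cv2.resize(b[150:360,60:300],None,fx=2.5,fy=2.5,interpolation=cv2.INTER_CUBIC))
```

```text
t 25.70 pos [ 0.4525 -0.3191  0.1495] yaw -88.23 tilt [-0.09  0.12] F [-0.1 -0.1 -0.1] w 0.0873 q [-0.82  0.53  1.68  0.    0.93  0.72]
offset cm [ 0.59 -0.04  8.34] dyaw(tool z) 0.12
```

View pics/o1.png

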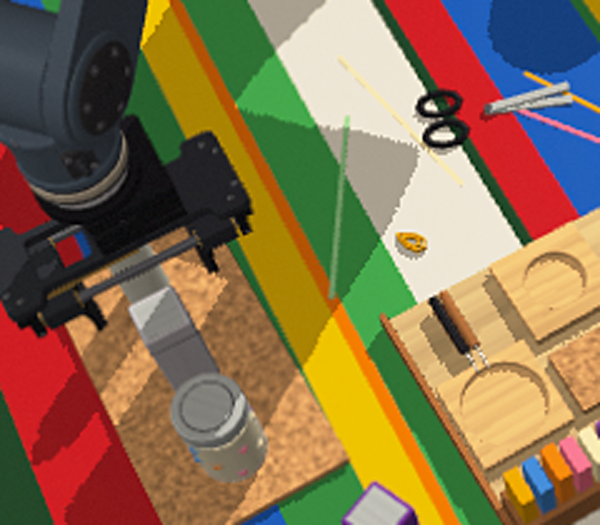

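{"method": "drive_tool", "body": {"plan": [{"offset": [0, 0, 0.8], "delta_rot": [0, 0, 0], "jaw": 8.7}, {"offset": [0, 0, 2.4], "delta_rot": [0, 0, 0], "jaw": 8.7}, {"offset": [0, 0, 4.5], "delta_rot": [0, 0, 0], "jaw": 8.7}, {"offset": [0, 0, 6.5], "delta_rot": [0, 0, 0], "jaw": 8.7}, {"offset": [0, 0, 7.8], "delta_rot": [0, 0, 0], "jaw": 8.7}, {"offset": [0, 0, 8.4], "delta_rot": [0, 0, 0], "jaw": 8.7}, {"offset": [0, 0, 8.4], "delta_rot": [0, 0, 0], "jaw": 7.5}, {"offset": [0, 0, 8.4], "delta_rot": [0, 0, 0], "jaw": 6.5}], "squeeze": 25}}

```text
time: 26.37
position: [0.4529, -0.3212, 0.0661]
tool_rot: [0.717, -0.697, -0.0, -0.0]
ft_force: [0.9, 0.4, 0.5]
grip_width: 0.0799
```

{"method": "drive_tool", "body": {"plan": [{"offset": [0, 0, 0], "delta_rot": [0, 0, 0], "jaw": 5.5}, {"offset": [0, 0, 0], "delta_rot": [0, 0, 0], "jaw": 4.7}, {"offset": [0, 0, 0], "delta_rot": [0, 0, 0], "jaw": 4.2}, {"offset": [0, 0, 0], "delta_rot": [0, 0, 0], "jaw": 3.8}, {"offset": [0, 0, 0], "delta_rot": [0, 0, 0], "jaw": 3.8}, {"offset": [0, 0, 0], "delta_rot": [0, 0, 0], "jaw": 3.8}, {"offset": [0, 0, 0], "delta_rot": [0, 0, 0], "jaw": 3.8}, {"offset": [0, 0, 0], "delta_rot": [0, 0, 0], "jaw": 3.8}]}}

```text
time: 27.03
position: [0.4532, -0.3224, 0.0665]
tool_rot: [0.717, -0.697, 0.001, 0.0]
ft_force: [0.6, -2.5, 1.6]
grip_width: 0.042
```

Run:
```python
from h import *
st((.614,.093,.068),-88.35)
```

```text
t 27.03 pos [ 0.4532 -0.3224  0.0665] yaw -88.34 tilt [ 0.08 -0.11] F [ 0.6 -2.5  1.6] w 0.0420 q [-0.82  0.66  1.73 -0.    0.74  0.72]
offset cm [-41.06 -17.28  -0.21] dyaw(tool z) 0.01
```

{"method": "drive_tool", "body": {"plan": [{"offset": [0, 0, -0.5], "delta_rot": [0, 0, 0], "jaw": 3.8}, {"offset": [0, 0, -1.5], "delta_rot": [0, 0, 0], "jaw": 3.8}, {"offset": [0, 0, -3.2], "delta_rot": [0, 0, 0], "jaw": 3.8}, {"offset": [-0.3, -0.1, -5.2], "delta_rot": [0, 0, 0], "jaw": 3.8}, {"offset": [-1.8, -0.8, -7], "delta_rot": [0, 0, 0], "jaw": 3.8}, {"offset": [-4.2, -1.8, -8], "delta_rot": [0, 0, 0], "jaw": 3.8}, {"offset": [-7.2, -3, -8], "delta_rot": [0, 0, 0], "jaw": 3.8}, {"offset": [-10.5, -4.4, -8], "delta_rot": [0, 0, 0], "jaw": 3.8}]}}

```text
time: 27.7
position: [0.4937, -0.2147, 0.1473]
tool_rot: [0.716, -0.698, 0.0, -0.0]
ft_force: [0.9, 0.7, -2.4]
grip_width: 0.0419
```

{"method": "drive_tool", "body": {"plan": [{"offset": [-3.4, -1.4, 0], "delta_rot": [0, 0, 0], "jaw": 3.8}, {"offset": [-6.8, -2.8, 0], "delta_rot": [0, 0, 0], "jaw": 3.8}, {"offset": [-10.2, -4.3, 0], "delta_rot": [0, 0, 0], "jaw": 3.8}, {"offset": [-13.6, -5.7, 0], "delta_rot": [0, 0, 0], "jaw": 3.8}, {"offset": [-17, -7.1, 0], "delta_rot": [0, 0, 0], "jaw": 3.8}, {"offset": [-20.4, -8.5, 0], "delta_rot": [0, 0, 0], "jaw": 3.8}, {"offset": [-23.6, -9.9, 0], "delta_rot": [0, 0, 0], "jaw": 3.8}, {"offset": [-26.4, -11.1, 0], "delta_rot": [0, 0, 0], "jaw": 3.8}]}}

```text
time: 28.37
position: [0.5964, 0.0548, 0.1462]
tool_rot: [0.718, -0.696, -0.001, 0.0]
ft_force: [0.0, -1.3, -3.1]
grip_width: 0.0419
```

{"method": "drive_tool", "body": {"plan": [{"offset": [-2.2, -0.9, 0], "delta_rot": [0, 0, 0], "jaw": 3.8}, {"offset": [-3.6, -1.5, 0], "delta_rot": [0, 0, 0], "jaw": 3.8}, {"offset": [-4.2, -1.8, 0.5], "delta_rot": [0, 0, 0], "jaw": 3.8}, {"offset": [-4.2, -1.8, 1.5], "delta_rot": [0, 0, 0], "jaw": 3.8}, {"offset": [-4.2, -1.8, 3], "delta_rot": [0, 0, 0], "jaw": 3.8}, {"offset": [-4.2, -1.8, 4], "delta_rot": [0, 0, 0], "jaw": 3.8}, {"offset": [-4.2, -1.8, 4.5], "delta_rot": [0, 0, 0], "jaw": 3.8}, {"offset": [-4.2, -1.8, 4.5], "delta_rot": [0, 0, 0], "jaw": 3.8}]}}

```text
time: 29.03
position: [0.6119, 0.0931, 0.0989]
tool_rot: [0.717, -0.697, -0.002, 0.002]
ft_force: [-0.3, -0.2, -2.2]
grip_width: 0.042
```

Run:
```python
from h import *
b=camera("scene")[:,:,::-1]; camera("scene")
st((.614,.093,.068),-88.35)
cv2.imwrite("pics/p1.png",cv2.resize(b[170:330,230:390],None,fx=3.5,fy=3.5,interpolation=cv2.INTER_CUBIC))
```

```text
t 29.13 pos [0.6136 0.0935 0.1008] yaw -88.41 tilt [-0.04 -0.  ] F [ 0.2 -0.6 -2.7] w 0.0421 q [-0.03  0.67  1.54 -0.    0.92  1.51]
offset cm [ 0.05 -0.04  3.28] dyaw(tool z) -0.06
```

View pics/p1.png

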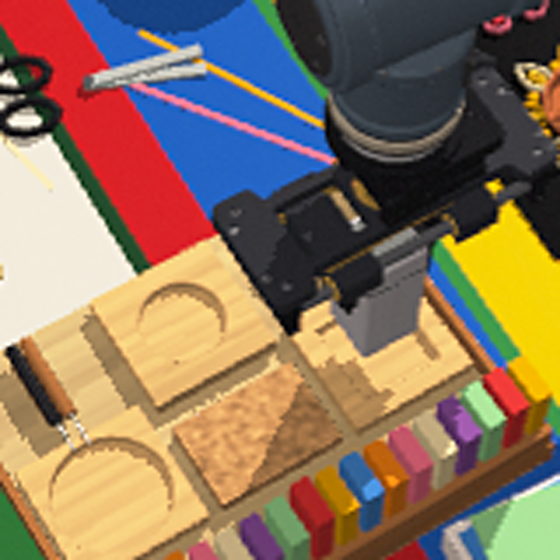

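{"method": "drive_tool", "body": {"plan": [{"offset": [0, 0, 0.5], "delta_rot": [0, 0, 0], "jaw": 3.8}, {"offset": [0, 0, 1.2], "delta_rot": [0, 0, 0], "jaw": 3.8}, {"offset": [0, 0, 1.9], "delta_rot": [0, 0, 0], "jaw": 3.8}, {"offset": [0, 0, 2.5], "delta_rot": [0, 0, 0], "jaw": 3.8}, {"offset": [0, 0, 3], "delta_rot": [0, 0, 0], "jaw": 3.8}, {"offset": [0, 0, 3.2], "delta_rot": [0, 0, 0], "jaw": 3.8}, {"offset": [0, 0, 3.2], "delta_rot": [0, 0, 0], "jaw": 3.8}, {"offset": [0, 0, 3.2], "delta_rot": [0, 0, 0], "jaw": 3.8}]}}

```text
time: 29.8
position: [0.6139, 0.0945, 0.0689]
tool_rot: [0.717, -0.697, 0.0, -0.0]
ft_force: [0.5, -0.5, -2.7]
grip_width: 0.042
```

{"method": "drive_tool", "body": {"plan": [{"offset": [0, 0, 0], "delta_rot": [0, 0, 0], "jaw": 4.6}, {"offset": [0, 0, 0], "delta_rot": [0, 0, 0], "jaw": 5.2}, {"offset": [0, 0, 0], "delta_rot": [0, 0, 0], "jaw": 6}, {"offset": [0, 0, 0], "delta_rot": [0, 0, 0], "jaw": 7}, {"offset": [0, 0, 0], "delta_rot": [0, 0, 0], "jaw": 8.7}, {"offset": [0, 0, 0], "delta_rot": [0, 0, 0], "jaw": 8.7}, {"offset": [0, 0, -2], "delta_rot": [0, 0, 0], "jaw": 8.7}, {"offset": [0, 0, -5], "delta_rot": [0, 0, 0], "jaw": 8.7}]}}

```text
time: 30.47
position: [0.6111, 0.0944, 0.1165]
tool_rot: [0.717, -0.697, -0.003, 0.003]
ft_force: [0.1, 0.9, 0.2]
grip_width: 0.0828
```

Run:
```python
from h import *
b=camera("scene")[:,:,::-1]; camera("scene");camera("scene")
st((.5437,-.3215,.15),-88.35)
cv2.imwrite("pics/p2.png",cv2.resize(b[170:330,230:390],None,fx=3.5,fy=3.5,interpolation=cv2.INTER_CUBIC))
```

```text
t 30.62 pos [0.6158 0.0944 0.1215] yaw -88.34 tilt [ 0.34 -0.01] F [-0.7 -0.4 -0.3] w 0.0861 q [-0.03  0.65  1.53  0.    0.96  1.51]
offset cm [41.36  8.4  -2.88] dyaw(tool z) 0.01
```

View pics/p2.png

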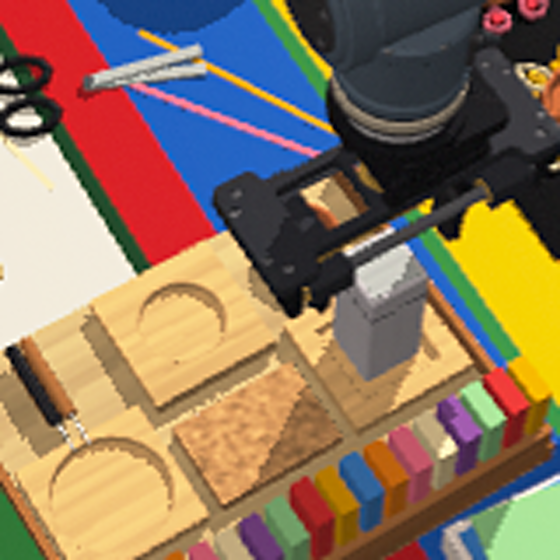

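{"method": "drive_tool", "body": {"plan": [{"offset": [0, 0, -3], "delta_rot": [0, 0, 0], "jaw": 8.7}, {"offset": [1, 0.2, -4.5], "delta_rot": [0, 0, 0], "jaw": 8.7}, {"offset": [3.5, 0.7, -4.5], "delta_rot": [0, 0, 0], "jaw": 8.7}, {"offset": [7, 1.4, -4.5], "delta_rot": [0, 0, 0], "jaw": 8.7}, {"offset": [10.8, 2.1, -4.5], "delta_rot": [0, 0, 0], "jaw": 8.7}, {"offset": [14.6, 2.9, -4.5], "delta_rot": [0, 0, 0], "jaw": 8.7}, {"offset": [18.4, 3.6, -4.5], "delta_rot": [0, 0, 0], "jaw": 8.7}, {"offset": [22.2, 4.4, -4.5], "delta_rot": [0, 0, 0], "jaw": 8.7}]}}

```text
time: 31.28
position: [0.575, -0.1301, 0.163]
tool_rot: [0.717, -0.697, -0.001, 0.0]
ft_force: [0.7, -0.2, 0.6]
grip_width: 0.087
```

{"method": "drive_tool", "body": {"plan": [{"offset": [3.8, 0.8, 0], "delta_rot": [0, 0, 0], "jaw": 8.7}, {"offset": [7.6, 1.5, 0], "delta_rot": [0, 0, 0], "jaw": 8.7}, {"offset": [11.4, 2.3, 0], "delta_rot": [0, 0, 0], "jaw": 8.7}, {"offset": [15, 3, 0], "delta_rot": [0, 0, 0], "jaw": 8.7}, {"offset": [17.6, 3.5, 0], "delta_rot": [0, 0, 0], "jaw": 8.7}, {"offset": [18.9, 3.8, 0.5], "delta_rot": [0, 0, 0], "jaw": 8.7}, {"offset": [19.2, 3.8, 1.4], "delta_rot": [0, 0, 0], "jaw": 8.7}, {"offset": [19.2, 3.8, 2.2], "delta_rot": [0, 0, 0], "jaw": 8.7}]}}

```text
time: 31.95
position: [0.5431, -0.3214, 0.1404]
tool_rot: [0.717, -0.697, -0.001, -0.0]
ft_force: [0.3, 1.4, -0.1]
grip_width: 0.087
```

{"method": "drive_tool", "body": {"plan": [{"offset": [0, 0, 0.2], "delta_rot": [0, 0, 0], "jaw": 8.7}, {"offset": [0, 0, 0.3], "delta_rot": [0, 0, 0], "jaw": 8.7}, {"offset": [0, 0, 0.3], "delta_rot": [0, 0, 0], "jaw": 8.7}, {"offset": [0, 0, 0.3], "delta_rot": [0, 0, 0], "jaw": 8.7}, {"offset": [0, 0, 0.3], "delta_rot": [0, 0, 0], "jaw": 8.7}, {"offset": [0, 0, 0.3], "delta_rot": [0, 0, 0], "jaw": 8.7}, {"offset": [0, 0, 0.3], "delta_rot": [0, 0, 0], "jaw": 8.7}, {"offset": [0, 0, 0.3], "delta_rot": [0, 0, 0], "jaw": 8.7}]}}

```text
time: 32.62
position: [0.5439, -0.3218, 0.1394]
tool_rot: [0.717, -0.697, 0.0, -0.0]
ft_force: [-0.0, -0.2, 0.4]
grip_width: 0.0868
```

Run:
```python
from h import *
st((.5437,-.3215,.0665),-88.35)
b=camera("scene")[:,:,::-1]
cv2.imwrite("pics/q1.png",cv2.resize(b[170:380,60:300],None,fx=2.5,fy=2.5,interpolation=cv2.INTER_CUBIC))
```

```text
t 32.62 pos [ 0.5439 -0.3218  0.1394] yaw -88.33 tilt [ 0.02 -0.02] F [-0.  -0.2  0.4] w 0.0868 q [-0.71  0.63  1.49 -0.    1.02  0.83]
offset cm [-0.03  0.02  7.29] dyaw(tool z) 0.02
```

View pics/q1.png

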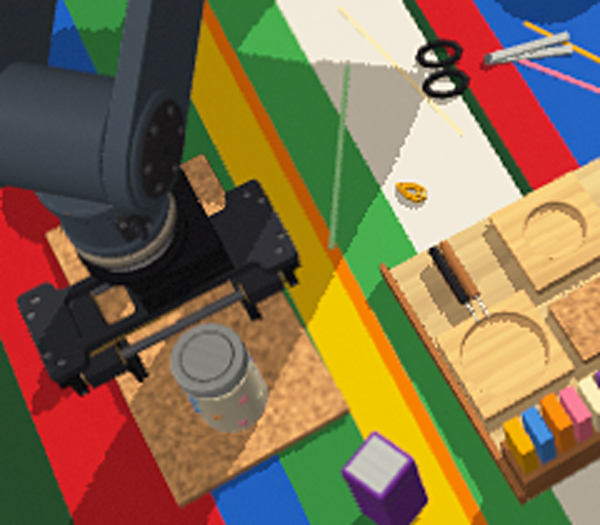

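{"method": "drive_tool", "body": {"plan": [{"offset": [0, 0, 0.8], "delta_rot": [0, 0, 0], "jaw": 8.7}, {"offset": [0, 0, 2.2], "delta_rot": [0, 0, 0], "jaw": 8.7}, {"offset": [0, 0, 4], "delta_rot": [0, 0, 0], "jaw": 8.7}, {"offset": [0, 0, 5.8], "delta_rot": [0, 0, 0], "jaw": 8.7}, {"offset": [0, 0, 6.9], "delta_rot": [0, 0, 0], "jaw": 8.7}, {"offset": [0, 0, 7.3], "delta_rot": [0, 0, 0], "jaw": 8.7}, {"offset": [0, 0, 7.3], "delta_rot": [0, 0, 0], "jaw": 8}, {"offset": [0, 0, 7.3], "delta_rot": [0, 0, 0], "jaw": 7.3}], "squeeze": 30}}

```text
time: 33.33
position: [0.544, -0.3221, 0.0662]
tool_rot: [0.717, -0.697, 0.0, -0.0]
ft_force: [-0.2, 0.1, 0.5]
grip_width: 0.0799
```

{"method": "drive_tool", "body": {"plan": [{"offset": [0, 0, 0], "delta_rot": [0, 0, 0], "jaw": 6.6}, {"offset": [0, 0, 0], "delta_rot": [0, 0, 0], "jaw": 6.2}, {"offset": [0, 0, 0], "delta_rot": [0, 0, 0], "jaw": 5.6}, {"offset": [0, 0, 0], "delta_rot": [0, 0, 0], "jaw": 5.6}, {"offset": [0, 0, 0], "delta_rot": [0, 0, 0], "jaw": 5.6}, {"offset": [0, 0, 0], "delta_rot": [0, 0, 0], "jaw": 5.6}, {"offset": [0, 0, 0], "delta_rot": [0, 0, 0], "jaw": 5.6}, {"offset": [0, 0, 0], "delta_rot": [0, 0, 0], "jaw": 5.6}]}}

```text
time: 34.0
position: [0.5441, -0.3217, 0.0669]
tool_rot: [0.717, -0.697, 0.0, -0.0]
ft_force: [0.5, 1.7, 5.6]
grip_width: 0.0597
```

Run:
```python
from h import *
st((.621,-.1025,.068),-88.35)
```

```text
t 34.00 pos [ 0.5441 -0.3217  0.0669] yaw -88.35 tilt [ 0.05 -0.02] F [0.5 1.7 5.6] w 0.0597 q [-0.71  0.73  1.53  0.    0.88  0.83]
offset cm [-21.69  -8.32  -0.11] dyaw(tool z) 0.0
```

{"method": "drive_tool", "body": {"plan": [{"offset": [0, 0, -0.5], "delta_rot": [0, 0, 0], "jaw": 5.6}, {"offset": [0, 0, -1.5], "delta_rot": [0, 0, 0], "jaw": 5.6}, {"offset": [0, 0, -3.2], "delta_rot": [0, 0, 0], "jaw": 5.6}, {"offset": [-0.3, 0, -5.5], "delta_rot": [0, 0, 0], "jaw": 5.6}, {"offset": [-1.8, 0, -8.2], "delta_rot": [0, 0, 0], "jaw": 5.6}, {"offset": [-4.2, -0.3, -10.5], "delta_rot": [0, 0, 0], "jaw": 5.6}, {"offset": [-7.2, -1, -11.8], "delta_rot": [0, 0, 0], "jaw": 5.6}, {"offset": [-10.4, -2, -12], "delta_rot": [0, 0, 0], "jaw": 5.6}]}}

```text
time: 34.67
position: [0.5618, -0.2183, 0.1896]
tool_rot: [0.716, -0.698, 0.003, -0.0]
ft_force: [0.9, -0.1, -2.9]
grip_width: 0.0591
```

{"method": "drive_tool", "body": {"plan": [{"offset": [-3, -1.5, 0], "delta_rot": [0, 0, 0], "jaw": 5.6}, {"offset": [-6, -3.2, 0], "delta_rot": [0, 0, 0], "jaw": 5.6}, {"offset": [-8.6, -4.8, 0], "delta_rot": [0, 0, 0], "jaw": 5.6}, {"offset": [-10.5, -5.8, 0.5], "delta_rot": [0, 0, 0], "jaw": 5.6}, {"offset": [-11.3, -6.3, 2], "delta_rot": [0, 0, 0], "jaw": 5.6}, {"offset": [-11.3, -6.3, 4.5], "delta_rot": [0, 0, 0], "jaw": 5.6}, {"offset": [-11.3, -6.3, 7], "delta_rot": [0, 0, 0], "jaw": 5.6}, {"offset": [-11.3, -6.3, 8.5], "delta_rot": [0, 0, 0], "jaw": 5.6}]}}

```text
time: 35.33
position: [0.6189, -0.1016, 0.0988]
tool_rot: [0.718, -0.696, -0.002, 0.001]
ft_force: [-0.4, -0.0, -2.8]
grip_width: 0.0591
```

{"method": "drive_tool", "body": {"plan": [{"offset": [0, 0, 0.3], "delta_rot": [0, 0, 0], "jaw": 5.6}, {"offset": [0, 0, 0.3], "delta_rot": [0, 0, 0], "jaw": 5.6}, {"offset": [0, 0, 0.3], "delta_rot": [0, 0, 0], "jaw": 5.6}, {"offset": [0, 0, 0.3], "delta_rot": [0, 0, 0], "jaw": 5.6}, {"offset": [0, 0, 0.3], "delta_rot": [0, 0, 0], "jaw": 5.6}, {"offset": [0, 0, 0.3], "delta_rot": [0, 0, 0], "jaw": 5.6}, {"offset": [0, 0, 0.3], "delta_rot": [0, 0, 0], "jaw": 5.6}, {"offset": [0, 0, 0.3], "delta_rot": [0, 0, 0], "jaw": 5.6}]}}

```text
time: 36.0
position: [0.6207, -0.1026, 0.0986]
tool_rot: [0.717, -0.697, 0.0, -0.0]
ft_force: [-0.5, 0.9, -2.9]
grip_width: 0.0599
```

Run:
```python
from h import *
st((.621,-.1025,.069),-88.35)
b=camera("scene")[:,:,::-1]
cv2.imwrite("pics/r1.png",cv2.resize(b[210:370,190:350],None,fx=3.5,fy=3.5,interpolation=cv2.INTER_CUBIC))
```

```text
t 36.00 pos [ 0.6207 -0.1026  0.0986] yaw -88.34 tilt [ 0.05 -0.02] F [-0.5  0.9 -2.9] w 0.0599 q [-0.34  0.69  1.52  0.    0.93  1.2 ]
offset cm [-0.01 -0.03  2.96] dyaw(tool z) 0.01
```

View pics/r1.png

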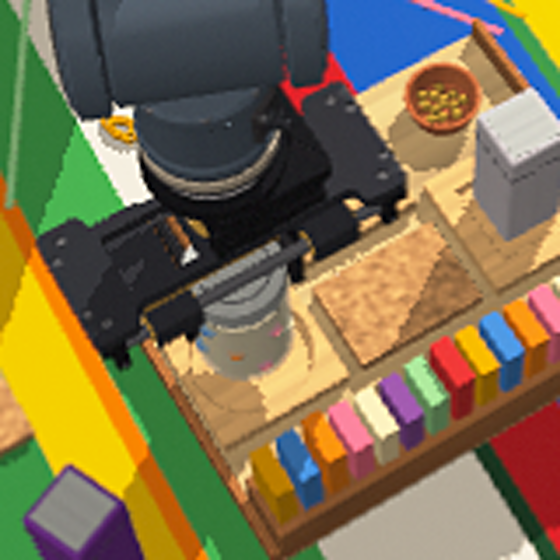

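{"method": "drive_tool", "body": {"plan": [{"offset": [0, 0, 0.5], "delta_rot": [0, 0, 0], "jaw": 5.6}, {"offset": [0, 0, 1.2], "delta_rot": [0, 0, 0], "jaw": 5.6}, {"offset": [0, 0, 1.9], "delta_rot": [0, 0, 0], "jaw": 5.6}, {"offset": [0, 0, 2.5], "delta_rot": [0, 0, 0], "jaw": 5.6}, {"offset": [0, 0, 2.8], "delta_rot": [0, 0, 0], "jaw": 5.6}, {"offset": [0, 0, 2.95], "delta_rot": [0, 0, 0], "jaw": 5.6}, {"offset": [0, 0, 2.95], "delta_rot": [0, 0, 0], "jaw": 5.6}, {"offset": [0, 0, 2.95], "delta_rot": [0, 0, 0], "jaw": 5.6}]}}

```text
time: 36.72
position: [0.6196, -0.1021, 0.0689]
tool_rot: [0.717, -0.697, -0.001, 0.001]
ft_force: [-2.3, 1.2, 4.4]
grip_width: 0.0592
```

{"method": "drive_tool", "body": {"plan": [{"offset": [0, 0, 0], "delta_rot": [0, 0, 0], "jaw": 6.3}, {"offset": [0, 0, 0], "delta_rot": [0, 0, 0], "jaw": 6.8}, {"offset": [0, 0, 0], "delta_rot": [0, 0, 0], "jaw": 7.5}, {"offset": [0, 0, 0], "delta_rot": [0, 0, 0], "jaw": 8.7}, {"offset": [0, 0, 0], "delta_rot": [0, 0, 0], "jaw": 8.7}, {"offset": [0, 0, -0.5], "delta_rot": [0, 0, 0], "jaw": 8.7}, {"offset": [0, 0, -3], "delta_rot": [0, 0, 0], "jaw": 8.7}, {"offset": [0, 0, -6.5], "delta_rot": [0, 0, 0], "jaw": 8.7}]}}

```text
time: 37.38
position: [0.6179, -0.1017, 0.1311]
tool_rot: [0.717, -0.697, -0.004, 0.002]
ft_force: [-0.4, 0.4, -0.2]
grip_width: 0.0864
```

Run:
```python
from h import *
b=camera("scene")[:,:,::-1]
camera("scene");camera("scene")
st((.3632,-.3293,.19),-88.35)
cv2.imwrite("pics/r2.png",cv2.resize(b[210:370,190:350],None,fx=3.5,fy=3.5,interpolation=cv2.INTER_CUBIC))
```

```text
t 37.53 pos [ 0.623  -0.1034  0.137 ] yaw -88.35 tilt [ 0.42 -0.15] F [-0.1 -0.  -0. ] w 0.0868 q [-0.34  0.63  1.5   0.    1.    1.2 ]
offset cm [21.85 26.58 -5.43] dyaw(tool z) 0.0
```

View pics/r2.png

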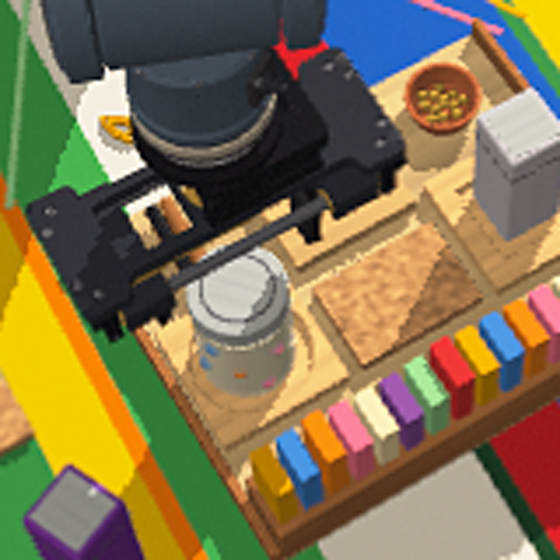

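{"method": "drive_tool", "body": {"plan": [{"offset": [0, 0, -2], "delta_rot": [0, 0, 0], "jaw": 8.7}, {"offset": [1, 1.2, -3.6], "delta_rot": [0, 0, 0], "jaw": 8.7}, {"offset": [3, 3.6, -3.6], "delta_rot": [0, 0, 0], "jaw": 8.7}, {"offset": [5.4, 6.5, -3.6], "delta_rot": [0, 0, 0], "jaw": 8.7}, {"offset": [7.8, 9.4, -3.6], "delta_rot": [0, 0, 0], "jaw": 8.7}, {"offset": [10.2, 12.3, -3.6], "delta_rot": [0, 0, 0], "jaw": 8.7}, {"offset": [12.6, 15.2, -3.6], "delta_rot": [0, 0, 0], "jaw": 8.7}, {"offset": [15, 18.1, -3.6], "delta_rot": [0, 0, 0], "jaw": 8.7}]}}

```text
time: 38.2
position: [0.4419, -0.2579, 0.1688]
tool_rot: [0.717, -0.697, -0.001, 0.0]
ft_force: [-0.0, -0.9, -0.8]
grip_width: 0.0869
```

{"method": "drive_tool", "body": {"plan": [{"offset": [2.4, 2.9, 0], "delta_rot": [0, 0, 0], "jaw": 8.7}, {"offset": [4.6, 5.5, 0], "delta_rot": [0, 0, 0], "jaw": 8.7}, {"offset": [6.2, 7.5, 0], "delta_rot": [0, 0, 0], "jaw": 8.7}, {"offset": [6.9, 8.3, 0], "delta_rot": [0, 0, 0], "jaw": 8.7}, {"offset": [6.9, 8.3, 0.5], "delta_rot": [0, 0, 0], "jaw": 8.7}, {"offset": [6.9, 8.3, 1], "delta_rot": [0, 0, 0], "jaw": 8.7}, {"offset": [6.9, 8.3, 1], "delta_rot": [0, 0, 0], "jaw": 8.7}, {"offset": [6.9, 8.3, 1], "delta_rot": [0, 0, 0], "jaw": 8.7}]}}

```text
time: 38.87
position: [0.3635, -0.3275, 0.1588]
tool_rot: [0.718, -0.696, -0.001, -0.0]
ft_force: [0.4, 0.5, -0.0]
grip_width: 0.0871
```

Run:
```python
from h import *
b=camera("scene")[:,:,::-1]
camera("scene");camera("scene")
st((.3632,-.3293,.070),-88.35)
cv2.imwrite("pics/s1.png",cv2.resize(b[150:360,60:300],None,fx=2.5,fy=2.5,interpolation=cv2.INTER_CUBIC))
```

```text
t 39.02 pos [ 0.3637 -0.3282  0.1595] yaw -88.23 tilt [0.   0.01] F [0.  0.6 0.8] w 0.0869 q [-0.96  0.44  1.83  0.    0.87  0.58]
offset cm [0.11 0.05 8.95] dyaw(tool z) 0.12
```

View pics/s1.png

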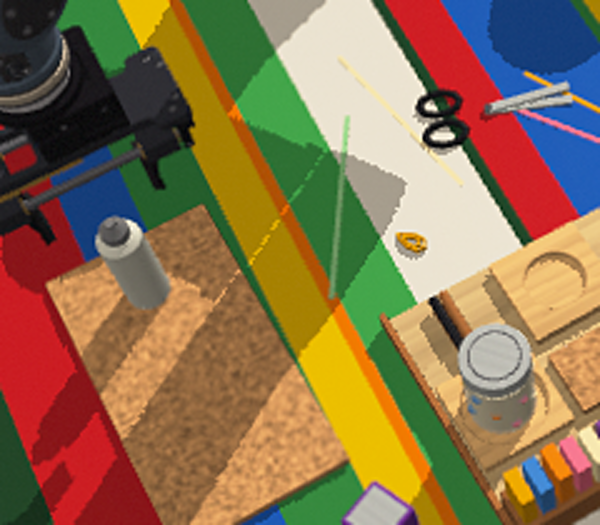

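{"method": "drive_tool", "body": {"plan": [{"offset": [0, 0, 0.8], "delta_rot": [0, 0, 0], "jaw": 8.7}, {"offset": [0, 0, 2.4], "delta_rot": [0, 0, 0], "jaw": 8.7}, {"offset": [0, 0, 4.7], "delta_rot": [0, 0, 0], "jaw": 8.7}, {"offset": [0, 0, 7], "delta_rot": [0, 0, 0], "jaw": 8.7}, {"offset": [0, 0, 8.4], "delta_rot": [0, 0, 0], "jaw": 8.7}, {"offset": [0, 0, 8.9], "delta_rot": [0, 0, 0], "jaw": 8.7}, {"offset": [0, 0, 8.9], "delta_rot": [0, 0, 0], "jaw": 7.5}, {"offset": [0, 0, 8.9], "delta_rot": [0, 0, 0], "jaw": 6.5}], "squeeze": 20}}

```text
time: 39.68
position: [0.3631, -0.3291, 0.0706]
tool_rot: [0.717, -0.697, 0.0, -0.0]
ft_force: [0.6, -0.2, 0.7]
grip_width: 0.0798
```

{"method": "drive_tool", "body": {"plan": [{"offset": [0, 0, 0], "delta_rot": [0, 0, 0], "jaw": 5.5}, {"offset": [0, 0, 0], "delta_rot": [0, 0, 0], "jaw": 4.6}, {"offset": [0, 0, 0], "delta_rot": [0, 0, 0], "jaw": 4.1}, {"offset": [0, 0, 0], "delta_rot": [0, 0, 0], "jaw": 3.5}, {"offset": [0, 0, 0], "delta_rot": [0, 0, 0], "jaw": 3.5}, {"offset": [0, 0, 0], "delta_rot": [0, 0, 0], "jaw": 3.5}, {"offset": [0, 0, 0], "delta_rot": [0, 0, 0], "jaw": 3.5}, {"offset": [0, 0, 0], "delta_rot": [0, 0, 0], "jaw": 3.5}]}}

```text
time: 40.35
position: [0.363, -0.3293, 0.0708]
tool_rot: [0.717, -0.697, 0.0, 0.0]
ft_force: [0.4, -0.3, 1.7]
grip_width: 0.0394
```

Run:
```python
from h import *
st((.540,-.0075,.0725),-88.35)
```

```text
t 40.35 pos [ 0.363  -0.3293  0.0708] yaw -88.34 tilt [ 0.02 -0.03] F [ 0.4 -0.3  1.7] w 0.0394 q [-0.97  0.6   1.9  -0.    0.64  0.58]
offset cm [-31.65 -18.63  -0.18] dyaw(tool z) 0.01
```

{"method": "drive_tool", "body": {"plan": [{"offset": [0, 0, -0.5], "delta_rot": [0, 0, 0], "jaw": 3.5}, {"offset": [0, 0, -1.5], "delta_rot": [0, 0, 0], "jaw": 3.5}, {"offset": [0, 0, -3], "delta_rot": [0, 0, 0], "jaw": 3.5}, {"offset": [-0.5, -0.3, -5], "delta_rot": [0, 0, 0], "jaw": 3.5}, {"offset": [-2, -1.2, -7], "delta_rot": [0, 0, 0], "jaw": 3.5}, {"offset": [-4.2, -2.5, -8], "delta_rot": [0, 0, 0], "jaw": 3.5}, {"offset": [-7, -4.1, -8], "delta_rot": [0, 0, 0], "jaw": 3.5}, {"offset": [-10, -5.9, -8], "delta_rot": [0, 0, 0], "jaw": 3.5}]}}

```text
time: 41.02
position: [0.4196, -0.2273, 0.1522]
tool_rot: [0.716, -0.698, 0.001, -0.0]
ft_force: [0.4, -0.2, -2.0]
grip_width: 0.0396
```

{"method": "drive_tool", "body": {"plan": [{"offset": [-3, -1.8, 0], "delta_rot": [0, 0, 0], "jaw": 3.5}, {"offset": [-6.1, -3.6, 0], "delta_rot": [0, 0, 0], "jaw": 3.5}, {"offset": [-9.2, -5.4, 0], "delta_rot": [0, 0, 0], "jaw": 3.5}, {"offset": [-12.4, -7.3, 0], "delta_rot": [0, 0, 0], "jaw": 3.5}, {"offset": [-15.6, -9.2, 0], "delta_rot": [0, 0, 0], "jaw": 3.5}, {"offset": [-18.6, -10.9, 0], "delta_rot": [0, 0, 0], "jaw": 3.5}, {"offset": [-20.8, -12.2, 0.5], "delta_rot": [0, 0, 0], "jaw": 3.5}, {"offset": [-21.7, -12.7, 1.5], "delta_rot": [0, 0, 0], "jaw": 3.5}]}}

```text
time: 41.68
position: [0.5421, -0.0038, 0.137]
tool_rot: [0.718, -0.696, 0.002, -0.002]
ft_force: [1.7, -0.6, -1.4]
grip_width: 0.0394
```

{"method": "drive_tool", "body": {"plan": [{"offset": [0, 0, 1], "delta_rot": [0, 0, 0], "jaw": 3.5}, {"offset": [0, 0, 2], "delta_rot": [0, 0, 0], "jaw": 3.5}, {"offset": [0, 0, 3], "delta_rot": [0, 0, 0], "jaw": 3.5}, {"offset": [0, 0, 3.5], "delta_rot": [0, 0, 0], "jaw": 3.5}, {"offset": [0, 0, 3.5], "delta_rot": [0, 0, 0], "jaw": 3.5}, {"offset": [0, 0, 3.5], "delta_rot": [0, 0, 0], "jaw": 3.5}, {"offset": [0, 0, 3.5], "delta_rot": [0, 0, 0], "jaw": 3.5}, {"offset": [0, 0, 3.5], "delta_rot": [0, 0, 0], "jaw": 3.5}]}}

```text
time: 42.35
position: [0.54, -0.0074, 0.101]
tool_rot: [0.717, -0.697, 0.0, -0.0]
ft_force: [0.4, 0.1, -2.0]
grip_width: 0.0397
```

Run:
```python
from h import *
b=camera("scene")[:,:,::-1];camera("scene")
st((.540,-.0075,.073),-88.35)
cv2.imwrite("pics/t1.png",cv2.resize(b[190:350,190:350],None,fx=3.5,fy=3.5,interpolation=cv2.INTER_CUBIC))
```

```text
t 42.45 pos [ 0.54   -0.0071  0.1011] yaw -88.36 tilt [ 0.06 -0.01] F [ 0.  -0.1 -2. ] w 0.0399 q [-0.22  0.59  1.75  0.    0.79  1.32]
offset cm [0.04 0.   2.81] dyaw(tool z) -0.01
```

View pics/t1.png

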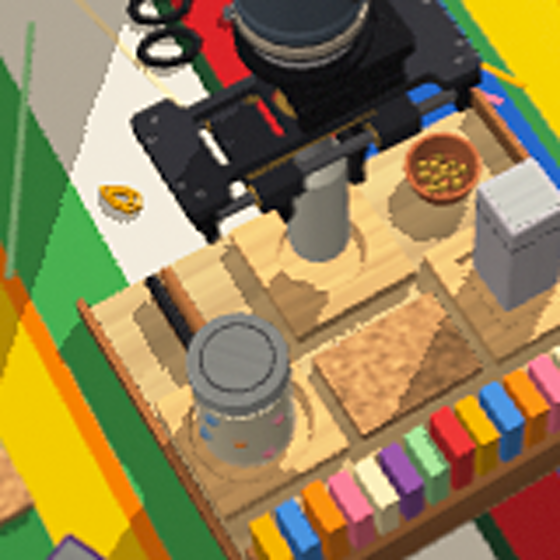

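{"method": "drive_tool", "body": {"plan": [{"offset": [0, 0, 0.5], "delta_rot": [0, 0, 0], "jaw": 3.5}, {"offset": [0, 0, 1.2], "delta_rot": [0, 0, 0], "jaw": 3.5}, {"offset": [0, 0, 1.8], "delta_rot": [0, 0, 0], "jaw": 3.5}, {"offset": [0, 0, 2.4], "delta_rot": [0, 0, 0], "jaw": 3.5}, {"offset": [0, 0, 2.7], "delta_rot": [0, 0, 0], "jaw": 3.5}, {"offset": [0, 0, 2.8], "delta_rot": [0, 0, 0], "jaw": 3.5}, {"offset": [0, 0, 2.8], "delta_rot": [0, 0, 0], "jaw": 3.5}, {"offset": [0, 0, 2.8], "delta_rot": [0, 0, 0], "jaw": 3.5}]}}

```text
time: 43.12
position: [0.5392, -0.0066, 0.0728]
tool_rot: [0.717, -0.697, -0.0, 0.0]
ft_force: [-1.5, 0.4, 4.4]
grip_width: 0.0393
```

{"method": "drive_tool", "body": {"plan": [{"offset": [0, 0, 0], "delta_rot": [0, 0, 0], "jaw": 4.4}, {"offset": [0, 0, 0], "delta_rot": [0, 0, 0], "jaw": 5}, {"offset": [0, 0, 0], "delta_rot": [0, 0, 0], "jaw": 6}, {"offset": [0, 0, 0], "delta_rot": [0, 0, 0], "jaw": 7}, {"offset": [0, 0, 0], "delta_rot": [0, 0, 0], "jaw": 8.7}, {"offset": [0, 0, 0], "delta_rot": [0, 0, 0], "jaw": 8.7}, {"offset": [0, 0, -1.5], "delta_rot": [0, 0, 0], "jaw": 8.7}, {"offset": [0, 0, -4.5], "delta_rot": [0, 0, 0], "jaw": 8.7}]}}

```text
time: 43.78
position: [0.5369, -0.0063, 0.115]
tool_rot: [0.717, -0.697, -0.004, 0.002]
ft_force: [-0.5, 0.5, -0.1]
grip_width: 0.0814
```

{"method": "drive_tool", "body": {"plan": [{"offset": [0, 0, -3.5], "delta_rot": [0, 0, 0], "jaw": 8.7}, {"offset": [0, 0, -6.5], "delta_rot": [0, 0, 0], "jaw": 8.7}, {"offset": [1, 1, -8], "delta_rot": [0, 0, 0], "jaw": 8.7}, {"offset": [3.5, 2.5, -8], "delta_rot": [0, 0, 0], "jaw": 8.7}, {"offset": [7, 4.5, -8], "delta_rot": [0, 0, 0], "jaw": 8.7}, {"offset": [10.5, 6.5, -8], "delta_rot": [0, 0, 0], "jaw": 8.7}, {"offset": [14, 8.5, -8], "delta_rot": [0, 0, 0], "jaw": 8.7}, {"offset": [17, 10, -8], "delta_rot": [0, 0, 0], "jaw": 8.7}]}}

```text
time: 44.45
position: [0.443, -0.1811, 0.1976]
tool_rot: [0.717, -0.697, -0.0, 0.0]
ft_force: [-0.4, -0.5, -0.3]
grip_width: 0.087
```

{"method": "drive_tool", "body": {"plan": [{"offset": [3, 1, 0], "delta_rot": [0, 0, 0], "jaw": 8.7}, {"offset": [6, 2, 0], "delta_rot": [0, 0, 0], "jaw": 8.7}, {"offset": [9, 3, 0], "delta_rot": [0, 0, 0], "jaw": 8.7}, {"offset": [12, 4, 0], "delta_rot": [0, 0, 0], "jaw": 8.7}, {"offset": [14, 5, 0], "delta_rot": [0, 0, 0], "jaw": 8.7}, {"offset": [15, 5, 0], "delta_rot": [0, 0, 0], "jaw": 8.7}, {"offset": [15, 5, 0], "delta_rot": [0, 0, 0], "jaw": 8.7}, {"offset": [15, 5, 0], "delta_rot": [0, 0, 0], "jaw": 8.7}]}}

```text
time: 45.12
position: [0.399, -0.3306, 0.1974]
tool_rot: [0.717, -0.697, -0.0, -0.0]
ft_force: [0.4, 0.1, 0.1]
grip_width: 0.0868
```

Run:
```python
from h import *
b=camera("scene")[:,:,::-1];a=camera("top")[:,:,::-1]
st()
cv2.imwrite("pics/scene9.png",b);cv2.imwrite("pics/top9.png",a)
cv2.imwrite("pics/u1.png",cv2.resize(a[155:275,280:420],None,fx=5,fy=5,interpolation=cv2.INTER_CUBIC))
cv2.imwrite("pics/u2.png",cv2.resize(b[220:370,205:395],None,fx=4,fy=4,interpolation=cv2.INTER_CUBIC))
cv2.imwrite("pics/u3.png",cv2.resize(np.hstack([cv2.imread("pics/top0.png")[215:345,180:260],a[215:345,180:260]]),None,fx=4.5,fy=4.5,interpolation=cv2.INTER_CUBIC))
```

```text
t 45.22 pos [ 0.3991 -0.3293  0.1973] yaw -88.27 tilt [-0.03  0.09] F [0.1 0.3 0.3] w 0.0870 q [-0.91  0.42  1.73  0.    1.    0.63]
```

View pics/u1.png

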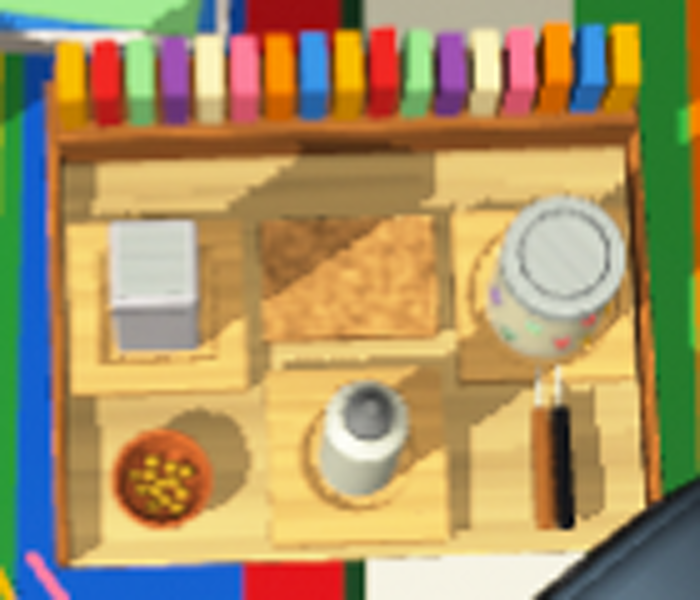

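View pics/u2.png

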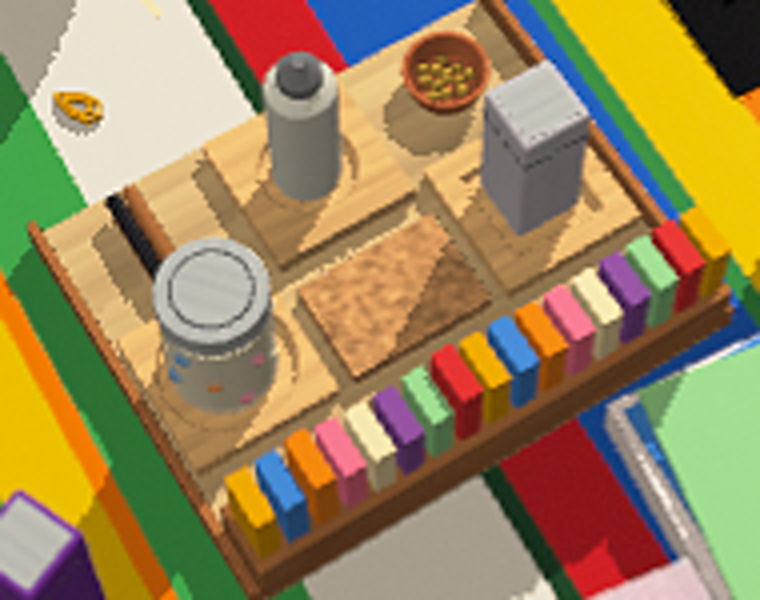

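View pics/u3.png

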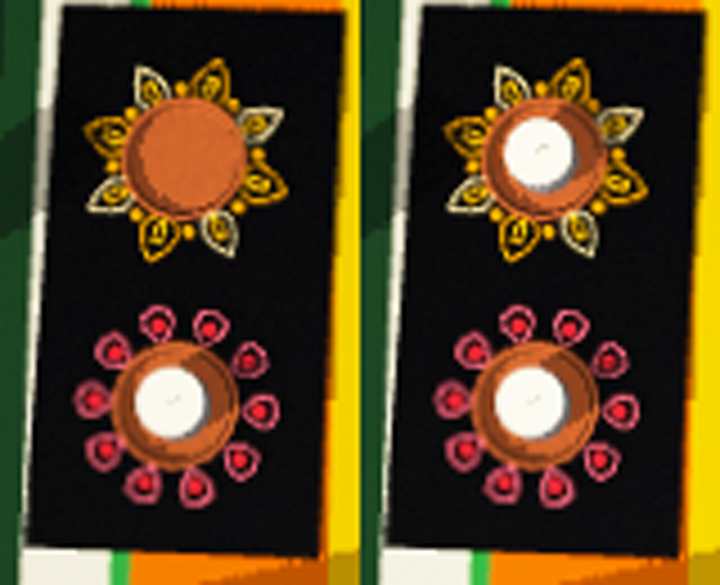

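The bottle, tin and jar sit within about 1–2 px of where they started, and they're upright in their recesses. The tealight is centred in the sun dish, and the flower holder hasn't moved. I'm handing in.

```bash
python3 -c "
from rig import *
print(hand_in())"
```

```text
the job is handed in; nothing more can be done
None
```

The job is handed in, at about 45 s of the 138 s allowed; the hand-in reports no verdict, so what follows is from my own checks.

**What I did:** I stood the bottle, tin and jar on the cork board, set the tealight in the sun dish, then put the tin, jar and bottle back in their own recesses.

**Last checks:**
- **Supplies:** both cameras show all three upright in their recesses, within about 1–2 px of where they started.
- **Tealight:** it measures within about 1 mm of the dish centre in each camera.
- **Flower holder:** it shows no visible shift.
- **Gripper:** it is open and clear of everything.

**What disagreed:** the two cameras differed by a steady 5 mm or so in x and 3 mm in y, more than the stated 2 mm. I used their mean, and the gripper's measured position at the tealight agreed with it. Measured gripper positions were also off by a few mm just after fast moves, until the arm settled. I know of no failed check.

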